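# Refit a sprung guide roller in its bench feed stand

### The arm

A 6-joint arm with a two-finger parallel gripper is mounted at the origin on the work surface. World frame = base frame: x ahead of the robot, y to its left, z up, the work surface at z = 0. Lengths are in m, angles in rad, forces in N, time in s.
With the tool pointing down it reaches from about 0.4 to 0.825 m from the base axis. Payload 7 kg.
Tool frame: the origin (TCP) lies at the very end of the fingers, on their centre line; the grasp point (between the pads) lies 19 mm behind it; z points along the fingers, y is the direction in which the jaws open and shut (so a half turn about z gives the same grasp; the last joint's range is limited). The gripper opens to 88 mm and grips with 3 to 60 N. Pads are 19 mm wide; open, the fingers measure 130 mm over their backs; the gripper's body (78 mm by 193 mm) begins 47 mm behind the grasp point.
Start: joints at [-1.026, 0.359, 0.012, 0, -1.224, -0.288], TCP at [0.171, -0.653, 0.227] pointing down, gripper open.
Joint ranges: [-3.07, 3.07], [-1.43, 2.12], [-1.02, 1.25], [-3.03, 1.67], [-3.05, -0], [-3.03, 3.03]. Speed limits (rad/s): [2.39, 2.39, 3.01, 3.14, 3.14, 3.14].

### API

Orientations are given as [roll, pitch, yaw] about the fixed x, y, z axes, in that order (R = Rz(yaw) Ry(pitch) Rx(roll)).
In Python, from station import arm gives the robot as it stands.
- The arm moves only by the shell command python3 -m inch 'ROWS' [FORCE]. ROWS is text: rows parted by semicolons, each of 7 numbers parted by spaces: the closure, from 0 (fully open) to 1 (shut), then the shift along the tool's x, y, z each as a share of 300 mm, from -1 to 1, then the turn, a rotation vector about the tool's x, y, z each as a share of 60 degrees, from -1 to 1. In form: grip tx ty tz rx ry rz; .... A call has 1 to 12 rows; each row is the pose to reach, as a shift and turn from the pose commanded when the call began, along the tool's axes at that moment; what a row does not reach only later rows make up. A row lasts 1/10 s, in which the tool goes at most 50 mm and 8.59 degrees, less where a joint would pass 70% of its speed; a pose out of reach is approached as far as the arm can. A call with a number of a shift or a turn outside -1 to 1 is refused whole. A call with a gripper value outside its range is refused whole. The fingers move at their own pace and stop on an object; FORCE is the grip in N (left out, the last holds). Time passes only in rows, so rows that repeat a pose let the fingers close. It gives the time, the measured TCP pose, the force and the opening at its end, in the units of the state.
- arm.get_state(): the state, without advancing time (a new reading comes with each control period).
- arm.grab_frame(name): name is "side" or "top"; returns a dict with "img" (400x640x3 uint8, red, green, blue), "range_z" (400x640 float32, m along the optical axis (not along the pixel's ray), 0 where there is no reading), "fx", "fy", "cx", "cy" (pixels), "extrinsics" (4x4, takes a point from world to camera coordinates). Camera axes: x right, y up, looking along -z (the intrinsics and any distortion apply to the point x, -y, -z); pixel columns grow to the right and rows downward; lengths in m; the calibration is good to about 2 mm. A picture is of the moment at which its call begins.
- arm.job_done(): hands the job in, once; it reports no verdict.
The state is a dict: "t": time; "q": joint angles; "qd": joint speeds; "joint_efforts": joint torques, N m; "eef_pos": TCP position; "ee_rot": TCP orientation; "force": force on the tool from outside, world axes, zero at the start; "moment": the same for the moment, N m; "width": finger opening in m.
Only numpy, scipy, OpenCV 4.12 (cv2) and the standard library are available. Lean on these libraries where they do the work, as an engineer would, in place of code of your own. Each camera call takes 0.05 s, during which the arm holds its last target.

### The job

Take the spring-loaded guide roller off its wooden rest and fit it back in the steel feed stand: its long sprung plunger goes into the cup of the tall block and its short stub goes fully home into the cup of the low block, so that the spring holds it there, then let go. The cup blocks may have been clamped high or low, so feel for the cups and work gently: do not force the roller against the stand with more than about 25 N. Leave the jar, bowl and wrench alone.

Things in the scene. Friction and masses are not known exactly. Their poses are not given: they have to be found in the camera images.
- roller_mid (a point): Middle of the roller's tube, on its axis. Roller: plain aluminium tube 28 mm in diameter, 140 mm long, about 200 g, lying level (axis 52 mm above the bench) on two wooden V rests, 10 mm thick, about 52 mm either side of its middle. Its long axis is its own y: a short fixed stub at its +y end, a long sprung plunger at its -y end.
- stub_tip (a point): Outer end of the roller's fixed steel stub, on the axis, 79 mm from the tube's middle. The stub is 12 mm thick, flat-ended with a 1.5 mm bevel, polished and greased (slippery), and stands 9 mm out of the tube's end.
- plunger_tip (a point): Outer end of the sprung steel plunger (10 mm thick, round-nosed, greased and slippery), on the axis. Free, it stands 48 mm out of the tube's end, 118 mm from the tube's middle. A spring in the tube pushes it out: 2 N when free, 0.2 N more per mm pressed in; after 33 mm it stops solid.
- stand: Steel feed stand bolted to the bench: base plate 90 x 250 x 12 mm, origin in the middle of its underside. Two fixed steel cup blocks, 44 mm wide and 20 mm thick, face each other along its own y, faces 170 mm apart, each between two grey posts. Each has one blind cup, 15 mm wide, square-edged, 12 mm deep. Home, the tube's end touches the low block.
- seat_a (a point): Nominal middle of the mouth of the plunger's cup, 80 mm above the bench, on the inner face of the tall block at the stand's -y end. The block is clamped so that the true cup lies anywhere up to 10 mm above or below this point (not measured). Its face goes on flat for 76 mm above the true cup. Home, the plunger's nose rests on the cup's floor, pressed in 6 mm.
- seat_b (a point): Nominal middle of the mouth of the stub's cup, 80 mm above the bench, on the inner face of the low block at the stand's +y end. The true cup lies anywhere up to 10 mm above or below this point, not the same as the other one (not measured). The block ends 20 mm above its true cup, its posts 24 mm above this point.
- jar: Bystander: amber glass jar, 68 mm wide, 110 mm tall; origin at the middle of its underside.
- bowl: Bystander: white ceramic bowl, 110 mm wide, 45 mm tall; origin at the middle of its underside.
- wrench: Bystander: steel wrench 160 mm long, lying on the bench; origin under its middle.
Things that resemble listed ones, but are neither listed nor needed, are in the scene too. There is more than one size of the part that bears roller_mid; the job needs the smallest.

How it is judged:
By the outcome, as a careful person would: the job done as asked, in the order asked, and still so for the second after the job is handed in, with the robot touching nothing.
It also fails if it takes over 67 s, if anything falls off the work surface, if the arm or the gripper's body presses on something with over 40 N, if the wrist force passes 120 N, or if a joint passes its speed limit or range.

## Working session

There is one attempt and no reset: what is moved stays moved. The work goes in short steps, Python scripts to look and compute and a shell command to move; the robot and the scene stay as the last step left them, time stands still between calls to the robot, and variables do not carry over. Pictures are saved under pics/ and viewed, and the job is handed in when it is done.

```bash
ls; mkdir -p pics
python3 - <<'E'
from station import arm
import cv2,numpy as np
s=arm.get_state();print(s)
for n in ("side","top"):
    f=arm.grab_frame(n);cv2.imwrite(f"pics/{n}0.png",f["img"][:,:,::-1]);np.savez(f"{n}0.npz",**f)
    print(n,f["fx"],f["fy"],f["cx"],f["cy"],f["extrinsics"],[k for k in f])
E
```

```text
pics
{'t': 0.0, 'q': array([-1.02589826e+00,  3.59381608e-01,  1.10538148e-02, -3.61751440e-04,
       -1.22408588e+00, -2.88128733e-01]), 'qd': array([ 3.40031465e-05, -1.79852123e-03, -5.75231884e-04,  3.52185193e-04,
       -6.27771967e-04, -1.60285130e-03]), 'joint_efforts': array([ 3.51971694e-04, -5.82717919e+01,  2.93067473e+01,  6.99775279e+00,
        6.99288736e-03, -1.31287738e-04]), 'eef_pos': array([ 0.17129276, -0.65239698,  0.22562181]), 'ee_rot': array([ 3.13994534e+00, -1.33578584e-04, -2.88494641e+00]), 'force': array([-1.46407645, -0.88516158, -0.62097552]), 'moment': array([ 0.00119861,  0.00499339, -0.00980766]), 'width': 0.0871216095146404}
side 453.708245373398 453.708245373398 316.21768836609107 204.15844947298342 [[-0.9408078  -0.33891471  0.00418313  0.41005327]
 [ 0.20177526 -0.55011468  0.81034597 -0.13503508]
 [-0.27233697  0.76322386  0.58593679 -1.18706611]
 [ 0.          0.          0.          1.        ]] ['img', 'range_z', 'fx', 'fy', 'cx', 'cy', 'extrinsics']
top 458.2303051122191 458.2303051122191 316.95261134078373 195.85149318704163 [[ 0.00716035 -0.99994235 -0.0080022   0.00703513]
 [ 0.99636312  0.00645479  0.08496396 -0.45898558]
 [-0.08490741 -0.00858147  0.99635189 -1.47311207]
 [ 0.          0.          0.          1.        ]] ['img', 'range_z', 'fx', 'fy', 'cx', 'cy', 'extrinsics']
```

View pics/side0.png

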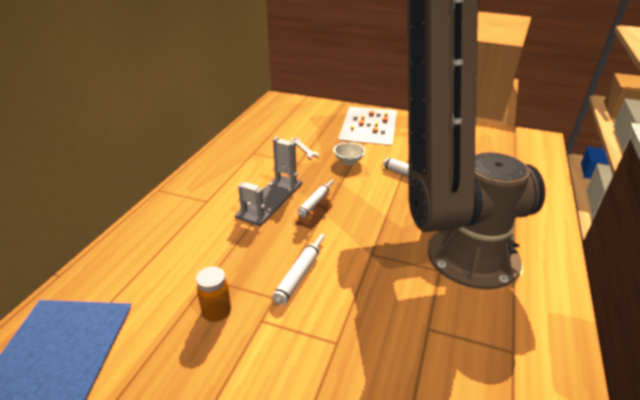

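View pics/top0.png

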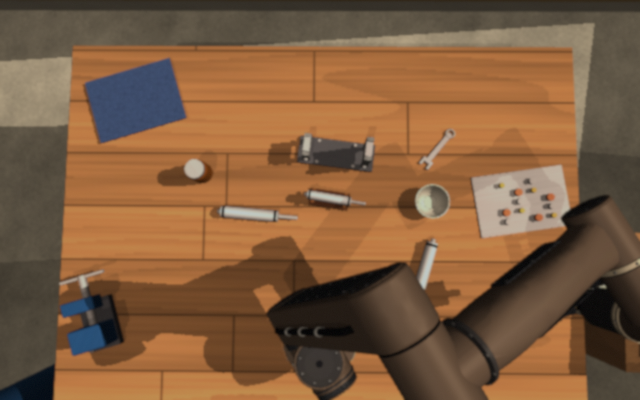

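Run:
```python
import cv2,numpy as np
a=cv2.imread('pics/top0.png');b=cv2.imread('pics/side0.png')
cv2.imwrite('pics/c1.png',cv2.resize(a[120:310,200:460],None,fx=3,fy=3,interpolation=cv2.INTER_CUBIC))
cv2.imwrite('pics/c2.png',cv2.resize(b[125:315,225:425],None,fx=3,fy=3,interpolation=cv2.INTER_CUBIC))
```

```text
(no output)
```

View pics/c1.png

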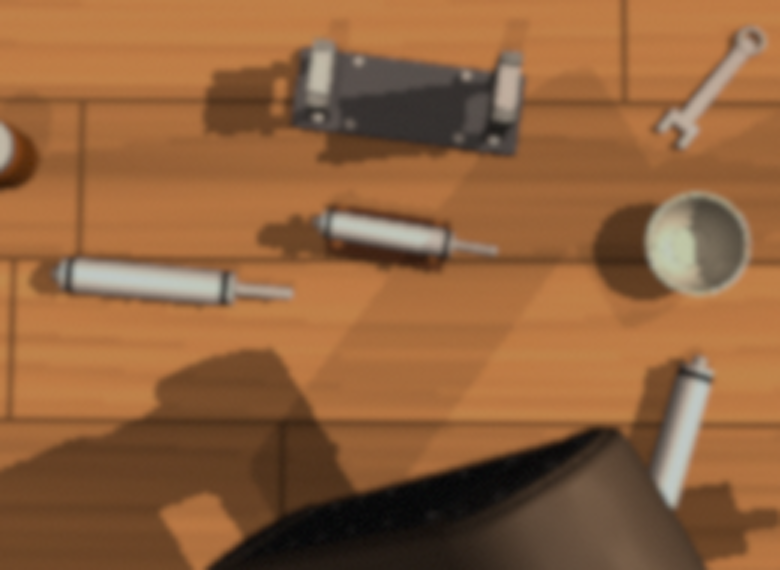

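View pics/c2.png

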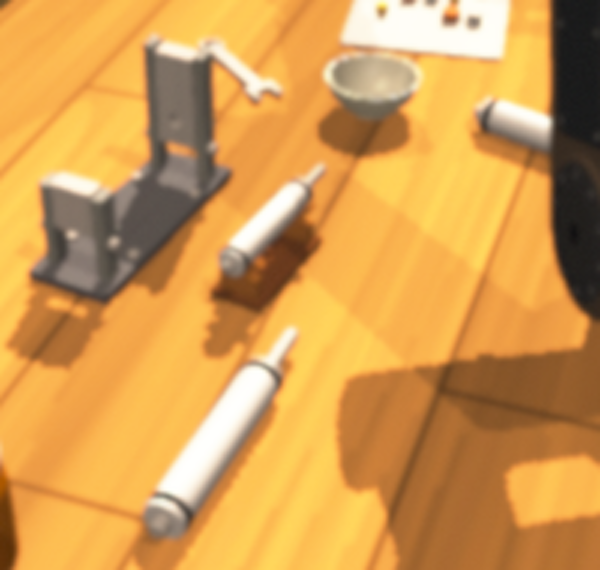

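```bash
cat > h.py <<'E'
import numpy as np,cv2
def load(n):
    return dict(np.load(n+".npz"))
def cam(f):
    E=f["extrinsics"];R=E[:3,:3];t=E[:3,3];return R,t,-R.T@t
def ray(f,u,v):
    R,t,C=cam(f);d=np.array([(u-f["cx"])/f["fx"],-(v-f["cy"])/f["fy"],-1.]);return C,R.T@d
def onz(f,u,v,z):
    C,d=ray(f,u,v);return C+d*(z-C[2])/d[2]
def depthpt(f,u,v):
    C,d=ray(f,u,v);return C+d*float(f["range_z"][int(round(v)),int(round(u))])
def cloud(f):
    H,W=f["range_z"].shape;u,v=np.meshgrid(np.arange(W),np.arange(H))
    R,t,C=cam(f);d=np.stack([(u-f["cx"])/f["fx"],-(v-f["cy"])/f["fy"],-np.ones((H,W))],-1)@R
    return C+d*f["range_z"][...,None]
def proj(f,p):
    R,t,C=cam(f);c=R@np.array(p)+t;return f["cx"]+f["fx"]*c[0]/-c[2], f["cy"]-f["fy"]*c[1]/-c[2]
E
python3 - <<'E'
from h import *
for n in("top0","side0"):
    f=load(n);P=cloud(f);z=f["range_z"];ok=z>0
    print(n,ok.mean())
    # bench height check
    for (u,v) in [((300,180) if n=="top0" else (240,250)),((335,199)if n=="top0" else (314,202))]:
        print(u,v,P[v,u])
f=load("top0");P=cloud(f);img=f["img"]
hsv=cv2.cvtColor(img,cv2.COLOR_RGB2HSV)
m=((hsv[...,1]<60)&(hsv[...,2]>110)).astype(np.uint8)
m[:110]=0;m[300:]=0
n,l,st,c=cv2.connectedComponentsWithStats(m)
for i in range(1,n):
    if st[i,4]>40:
        ys,xs=np.where(l==i);r=cv2.minAreaRect(np.c_[xs,ys].astype(np.float32))
        print(st[i],c[i],r, np.nanpercentile(P[ys,xs,2],[10,50,90]))
E
```

```text
top0 0.99581640625
300 180 [0.51227751 0.06660168 0.00523178]
335 199 [ 0.44569141 -0.04733305  0.06197821]
side0 0.996078125
240 250 [ 0.58325515  0.18743102 -0.00143304]
314 202 [ 0.44529004 -0.00702437  0.05850463]
[420 133  32  36 194] [435.16494845 150.56701031] ((437.1287841796875, 149.97669982910156), (10.102082252502441, 40.9317512512207), 42.87890625) [0.00346299 0.00751707 0.01214865]
[302 134  10  21 164] [306.25609756 144.16463415] ((306.3000183105469, 144.1000213623047), (8.31032657623291, 20.46573257446289), 7.125016689300537) [0.05099861 0.10574809 0.10993752]
[365 138   9  22 155] [368.87096774 149.02580645] ((369.0, 148.5), (21.0, 8.0), 90.0) [0.01827851 0.15611056 0.16087476]
[185 160  19  19 280] [193.96785714 168.675     ] ((194.00001525878906, 168.5), (17.677669525146484, 17.677669525146484), 45.0) [0.10594757 0.11063226 0.11405022]
[ 472  166   98   71 4656] [519.08526632 200.39497423] ((521.37890625, 201.0055389404297), (59.536598205566406, 92.21294403076172), 81.67434692382812) [6.05608152e-05 4.48459177e-03 9.25836155e-03]
[416 188  20  28 361] [424.4432133  
[... 369 characters left out ...]
] ((248.4385528564453, 213.17625427246094), (49.794654846191406, 10.230539321899414), 5.19442892074585) [0.02921423 0.03513572 0.04006287]
[275 212  22   8  63] [283.19047619 216.3968254 ] ((285.13861083984375, 217.77333068847656), (20.613956451416016, 7.024014472961426), 14.743562698364258) [0.02055773 0.0255321  0.03576331]
[418 246  18  43 377] [426.35013263 265.92307692] ((425.97723388671875, 266.4606018066406), (9.597932815551758, 43.15849304199219), 14.931418418884277) [0.03010004 0.03540367 0.04089584]
[ 59 271  43  20 154] [ 80.66233766 280.17532468] ((81.81895446777344, 282.7167053222656), (14.597088813781738, 43.66132354736328), 72.34988403320312) [0.06233892 0.06776488 0.07469536]
```

Run:
```python
from h import *
for n in("top0","side0"):
    f=load(n);P=cloud(f);X,Y,Z=P[...,0],P[...,1],P[...,2]
    hsv=cv2.cvtColor(f["img"],cv2.COLOR_RGB2HSV)
    b=(abs(Z)<.02)&(X>.4)&(X<.65)&(abs(Y)<.3)&(hsv[...,1]>120)
    print(n,"bench",np.median(Z[b]),Z[b].std())
    r=(X>.38)&(X<.53)&(Y>-.20)&(Y<.08)&(Z>.04)&(Z<.09)&(hsv[...,1]<110)
    n_,l,st,c=cv2.connectedComponentsWithStats(r.astype(np.uint8));i=1+np.argmax(st[1:,4]);k=l==i
    Q=P[k];print("roller",st[i],np.median(Q,0))
    mu=Q[:,:2].mean(0);w,V=np.linalg.eigh(np.cov((Q[:,:2]-mu).T));d=V[:,1];d*=np.sign(d[1]);s=(Q[:,:2]-mu)@d
    print(" dir yaw(of +y)",np.degrees(np.arctan2(-d[0],d[1])),mu,np.percentile(s,[0,1,99,100]), 'z',np.percentile(Q[:,2],[5,50,95]))
    # plate
    for nm,lo,hi in(("plate",.004,.025),("low/tall tops",.09,.2)):
        q=(X>.5)&(X<.68)&(Y>-.17)&(Y<.16)&(Z>lo)&(Z<hi)&(hsv[...,1]<110)
        n_,l,st,c=cv2.connectedComponentsWithStats(q.astype(np.uint8))
        for i in range(1,n_):
            if st[i,4]>25:
                Q=P[l==i];print(nm,st[i],np.round(np.median(Q,0),4),np.round(np.percentile(Q,2,0),4),np.round(np.percentile(Q,98,0),4))
f=load('top0');a=f["img"][:,:,::-1]
cv2.imwrite('pics/c3.png',cv2.resize(a[122:182,285:385],None,fx=8,fy=8,interpolation=cv2.INTER_CUBIC))
f=load('side0');b=f["img"][:,:,::-1]
cv2.imwrite('pics/c4.png',cv2.resize(b[130:230,232:332],None,fx=6,fy=6,interpolation=cv2.INTER_CUBIC))
```

```text
top0 bench 0.0005655513535760548 0.0035555820069991246
roller [304 190  61  15 444] [ 0.44918271 -0.03143212  0.06276475]
 dir yaw(of +y) -8.888813544235319 [ 0.45023609 -0.03329567] [-0.10824766 -0.10398436  0.08163766  0.08547791] z [0.05278385 0.06276475 0.06905115]
plate [ 297  136   75   36 1562] [ 0.5986 -0.045   0.0124] [ 0.552  -0.1591  0.0061] [0.6483 0.0702 0.0195]
low/tall tops [301 133  10  23 155] [0.6125 0.0446 0.1061] [0.58   0.0328 0.0952] [0.6472 0.0569 0.1117]
low/tall tops [362 137  12  27 213] [ 0.5859 -0.1418  0.1554] [ 0.5552 -0.1544  0.1012] [ 0.6227 -0.1288  0.1638]
side0 bench -0.0007894260108828322 0.0026410361086868146
roller [298 180  35  37 374] [ 0.44860871 -0.01466453  0.06042239]
 dir yaw(of +y) -8.479461685551634 [ 0.44896905 -0.01752081] [-0.12445739 -0.11373991  0.07117298  0.0742202 ] z [0.04945961 0.06042239 0.06610178]
plate [ 236  176   65   49 1183] [ 0.5961 -0.0436  0.011 ] [ 0.5514 -0.1595  0.0071] [0.6484 0.0762 0.0207]
low/tall tops [274 137  22  28 467] [ 0.5875 -0.1331  0.1302] [ 0.5564 -0.1529  0.0914] [ 0.6215 -0.1254  0.1592]
low/tall tops [239 183  24  14 209] [0.6104 0.0527 0.1026] [0.5799 0.0353 0.0905] [0.6471 0.0616 0.1089]
```

View pics/c3.png

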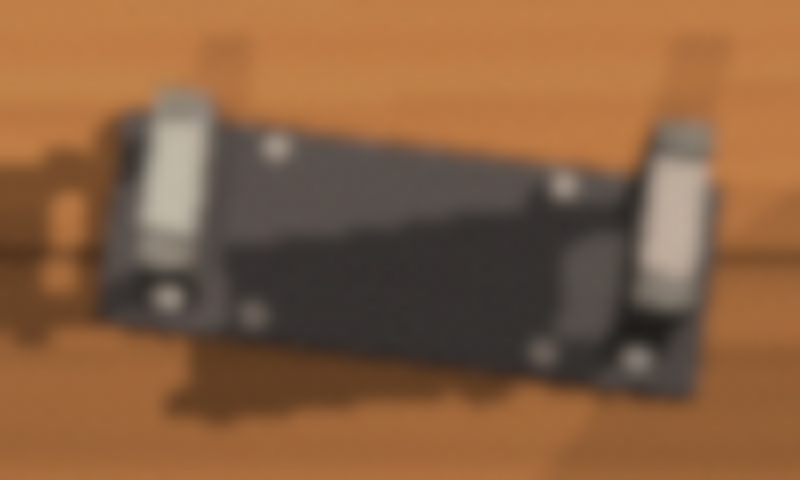

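View pics/c4.png

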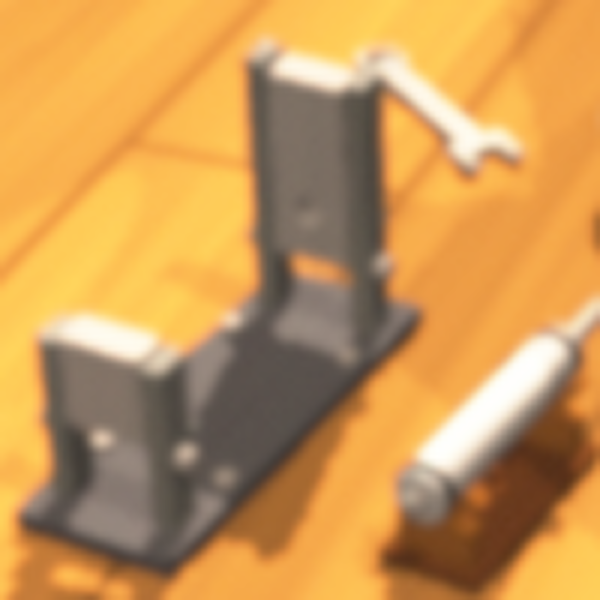

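Run:
```python
from h import *
T=load("top0");S=load("side0")
def blob(f,box,thr):
    g=cv2.cvtColor(f["img"],cv2.COLOR_RGB2HSV);x0,x1,y0,y1=box
    m=np.zeros(g.shape[:2],np.uint8);m[y0:y1,x0:x1]=((g[y0:y1,x0:x1,1]<70)&(g[y0:y1,x0:x1,2]>thr))
    n,l,st,c=cv2.connectedComponentsWithStats(m);i=1+np.argmax(st[1:,4]);ys,xs=np.where(l==i)
    P=cloud(f)[ys,xs];return c[i],st[i],np.median(P,0),cv2.minAreaRect(np.c_[xs,ys].astype(np.float32))
def tri(a,b):
    (C1,d1),(C2,d2)=a,b;A=np.c_[d1,-d2];s=np.linalg.lstsq(A,C2-C1,rcond=None)[0]
    p,q=C1+s[0]*d1,C2+s[1]*d2;return (p+q)/2,np.linalg.norm(p-q)
for nm,bt,bs,tt,ts in(("low",(300,315,130,160),(236,264,180,195),120,170),("tall",(360,378,135,160),(272,296,135,146),120,170)):
    a=blob(T,bt,tt);b=blob(S,bs,ts)
    print(nm,a,b);print("  tri",tri(ray(T,*a[0]),ray(S,*b[0])))
# plate fit from top cloud
P=cloud(T);hsv=cv2.cvtColor(T["img"],cv2.COLOR_RGB2HSV)
m=np.zeros(hsv.shape[:2],np.uint8);m[130:178,292:380]=(hsv[130:178,292:380,1]<100)
n,l,st,c=cv2.connectedComponentsWithStats(m);i=1+np.argmax(st[1:,4]);print(st[i])
ct=max(cv2.findContours((l==i).astype(np.uint8),cv2.RETR_EXTERNAL,cv2.CHAIN_APPROX_NONE)[0],key=len)[:,0]
W=np.array([onz(T,u,v,.012)[:2] for u,v in ct],np.float32);r=cv2.minAreaRect(W);print("plate",r,cv2.boxPoints(r))
# lower-side edge (near robot): fit line to contour lowest px per col
ys=[];
for u in range(300,372):
    v=np.where(l[:,u]==i)[0].max();ys.append(onz(T,u,v+.5,.012)[:2])
ys=np.array(ys);k=np.polyfit(ys[:,1],ys[:,0],1);print("front edge slope deg",np.degrees(np.arctan(k[0])),k,np.std(np.polyval(k,ys[:,1])-ys[:,0]))
ys=[]
for u in range(316,360):
    v=np.where(l[:,u]==i)[0].min();ys.append(onz(T,u,v-.5,.012)[:2])
ys=np.array(ys);k=np.polyfit(ys[:,1],ys[:,0],1);print("back",np.degrees(np.arctan(k[0])),k,np.std(np.polyval(k,ys[:,1])-ys[:,0]))
# roller
C,D=ray(S,283,165);print("cup a side ray",C,D)
```

```text
low (array([306.37748344, 143.93377483]), array([302, 134,  10,  21, 151], dtype=int32), array([0.61491347, 0.04435428, 0.10606601]), ((306.25250244140625, 143.97525024414062), (8.05980110168457, 20.39826202392578), 5.710593223571777)) (array([250.27102804, 186.69158879]), array([240, 183,  21,   9, 107], dtype=int32), array([0.61349591, 0.04675744, 0.1051529 ]), ((250.35003662109375, 186.45001220703125), (20.55480194091797, 5.692099571228027), 18.434947967529297))
  tri (array([0.61427257, 0.04379408, 0.10313265]), np.float64(0.001886702740662826))
tall (array([369.02666667, 148.5       ]), array([365, 138,   9,  22, 150], dtype=int32), array([ 0.59444608, -0.14520011,  0.1560423 ]), ((369.0, 148.5), (21.0, 8.0), 90.0)) (array([285.09411765, 141.61176471]), array([275, 138,  21,   8,  85], dtype=int32), array([ 0.59288444, -0.1427308 ,  0.15476797]), ((284.91162109375, 141.67955017089844), (20.182592391967773, 6.412177562713623), 3.012787342071533))
  tri (array([ 0.58968451, -0.14577121,  0.15383458]), np.float64(0.0015745627251580307))
[ 298  133   77   38 2047]
plate ((0.606813371181488, -0.05099877715110779), (0.2499353587627411, 0.1122082993388176), 86.67692565917969) [[ 0.5435597  -0.17250419]
 [ 0.6555793  -0.17900847]
 [ 0.6700671   0.07050663]
 [ 0.5580474   0.07701091]]
front edge slope deg 6.930339583224575 [0.12155061 0.56290841] 0.0010562701494354516
back 7.523568312194846 [0.13207099 0.651544  ] 0.0009928350185470156
cup a side ray [0.08974607 0.97068548 0.80325553] [ 0.35863178 -0.78588969 -0.51630407]
```

Run:
```python
from h import *
T=load("top0");S=load("side0")
for f,b,n in((T,(296,372,183,213),'c5'),(S,(292,338,174,226),'c6')):
    a=f["img"][b[2]:b[3],b[0]:b[1],::-1];k=10
    cv2.imwrite(f'pics/{n}.png',cv2.resize(a,None,fx=k,fy=k,interpolation=cv2.INTER_NEAREST))
# profile along estimated axis in top view
g=cv2.cvtColor(T["img"],cv2.COLOR_RGB2HSV)
p0=np.array([.450,-.035,.052]);d=np.array([.151,.989,0])
for f,nm in((T,'top'),(S,'side')):
  im=f["img"].astype(np.float32)
  for s in np.arange(-.13,.11,.005):
    u,v=proj(f,p0+s*d+np.array([0,0,.010]));c=cv2.getRectSubPix(im,(1,1),(float(u),float(v)))[0,0]
    print(nm,round(s,3),round(u,1),round(v,1),c.astype(int))
```

```text
top -0.13 371.8 204.1 [142  91  51]
top -0.125 370.2 203.8 [145  93  52]
top -0.12 368.7 203.6 [147  95  54]
top -0.115 367.1 203.3 [149  97  57]
top -0.11 365.5 203.1 [154 114  86]
top -0.105 364.0 202.8 [158 133 116]
top -0.1 362.4 202.6 [152 129 113]
top -0.095 360.8 202.3 [152 129 112]
top -0.09 359.3 202.1 [154 132 116]
top -0.085 357.7 201.8 [155 132 117]
top -0.08 356.1 201.6 [152 128 112]
top -0.075 354.6 201.3 [152 129 112]
top -0.07 353.0 201.1 [156 133 118]
top -0.065 351.4 200.8 [159 140 124]
top -0.06 349.9 200.6 [144 131 119]
top -0.055 348.3 200.3 [118 109 101]
top -0.05 346.7 200.1 [159 148 137]
top -0.045 345.2 199.9 [185 172 159]
top -0.04 343.6 199.6 [187 176 164]
top -0.035 342.0 199.4 [188 184 171]
top -0.03 340.5 199.1 [190 193 181]
top -0.025 338.9 198.9 [191 196 185]
top -0.02 337.4 198.6 [191 196 184]
top -0.015 335.8 198.4 [191 196 184]
top -0.01 334.2 198.1 [191 196 185]
top -0.005 332.7 197.9 [191 196 184]
top 0.0 331.1 197.6 [191 196 184]
top 0.005 329.5 197.4 [191 195 183]
top 0.01 328.0 197.1 [190 195 183]
top 0.015 326.4 196.9 [191 195 183]
top 0.02 32
[... 1701 characters left out ...]
53 249]
side 0.015 313.3 198.0 [254 253 248]
side 0.02 312.4 198.9 [254 253 248]
side 0.025 311.6 199.8 [254 253 247]
side 0.03 310.7 200.7 [254 253 247]
side 0.035 309.9 201.6 [254 253 246]
side 0.04 309.0 202.5 [254 253 246]
side 0.045 308.1 203.4 [253 252 246]
side 0.05 307.2 204.3 [253 252 245]
side 0.055 306.3 205.2 [253 252 245]
side 0.06 305.5 206.2 [253 249 241]
side 0.065 304.6 207.1 [240 232 217]
side 0.07 303.7 208.0 [200 185 167]
side 0.075 302.8 209.0 [203 188 171]
side 0.08 301.8 209.9 [184 169 152]
side 0.085 300.9 210.9 [166 150 134]
side 0.09 300.0 211.9 [176 158 140]
side 0.095 299.1 212.8 [174 152 130]
side 0.1 298.2 213.8 [200 143  99]
side 0.105 297.2 214.8 [233 158  76]
```

View pics/c5.png

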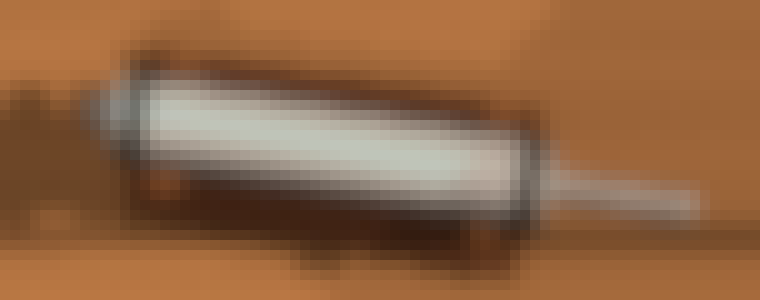

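View pics/c6.png

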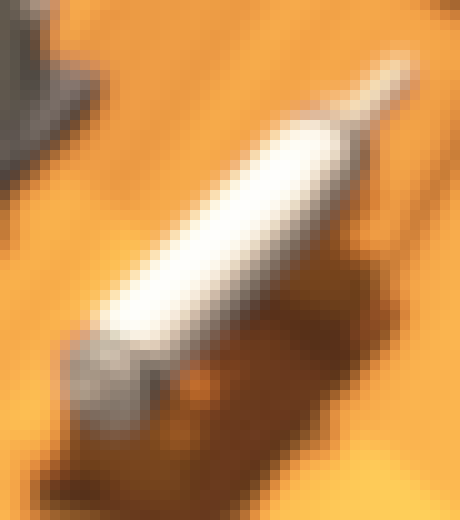

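```bash
cat >> h.py <<'E'
from scipy.spatial.transform import Rotation as Ro
def plan(pos,yaw,tiltlocal=None,cur=None):
    """share units from current measured pose to world TCP pos with tool down yaw (deg)"""
    from station import arm
    s=arm.get_state();p=np.array(s["eef_pos"]);R=Ro.from_euler('xyz',s["ee_rot"])
    G=Ro.from_euler('xyz',[np.pi,0,np.radians(yaw)])
    if tiltlocal is not None: G=tiltlocal*G
    sh=R.inv().apply(np.array(pos)-p)/.3; tu=np.degrees((R.inv()*G).as_rotvec())/60
    print("shift",np.round(sh,4),"turn",np.round(tu,4),"mm",np.round(sh*300,1),"deg",np.round(tu*60,2));return s
E
python3 -c "
from h import *
plan((.26,-.42,.2),-130);plan((.3,-.34,.2),-98.7);plan((.451,-.027,.2),-98.7)"
```

```text
shift [-0.4827  0.6742  0.0866] turn [ 1.500e-03  4.000e-04 -5.882e-01] mm [-144.8  202.3   26. ] deg [ 9.000e-02  2.000e-02 -3.529e+01]
shift [-0.6793  0.8983  0.0869] turn [ 1.4000e-03  8.0000e-04 -1.1099e+00] mm [-203.8  269.5   26.1] deg [ 8.000e-02  5.000e-02 -6.659e+01]
shift [-1.431   1.7796  0.0882] turn [ 1.4000e-03  8.0000e-04 -1.1099e+00] mm [-429.3  533.9   26.5] deg [ 8.000e-02  5.000e-02 -6.659e+01]
```

```bash
python3 -m inch '0 -0.68 0.9 0 0 0 -1;0 -0.68 0.9 0 0 0 -1;0 -0.68 0.9 0 0 0 -1;0 -0.68 0.9 0 0 0 -1;0 -0.68 0.9 0 0 0 -1;0 -0.68 0.9 0 0 0 -1;0 -0.68 0.9 0 0 0 -1;0 -0.68 0.9 0 0 0 -1;0 -0.68 0.9 0 0 0 -1;0 -0.68 0.9 0 0 0 -1' 40; python3 -c "
from h import *
plan((.451,-.027,.15),-98.7)"
```

```text
t: 1.1
eef_pos: [0.3, -0.3403, 0.2265]
ee_rot: [3.141, -0.0, -1.839]
force: [0.3, 0.3, -0.0]
width: 0.0877
shift [-1.1402 -0.2087  0.2548] turn [ 0.0002 -0.     -0.111 ] mm [-342.1  -62.6   76.4] deg [ 0.01 -0.   -6.66]
```

```bash
python3 -m inch '0 -0.9 -0.165 0.08 0 0 -0.11;0 -0.9 -0.165 0.08 0 0 -0.11;0 -0.9 -0.165 0.08 0 0 -0.11;0 -0.9 -0.165 0.08 0 0 -0.11;0 -0.9 -0.165 0.08 0 0 -0.11;0 -0.9 -0.165 0.08 0 0 -0.11;0 -0.9 -0.165 0.08 0 0 -0.11;0 -0.9 -0.165 0.08 0 0 -0.11' ; python3 -c "
from h import *
plan((.451,-.027,.1),-98.7)"
```

```text
t: 1.9
eef_pos: [0.4192, -0.093, 0.2021]
ee_rot: [3.14, -0.001, -1.723]
force: [-0.5, 0.1, 0.5]
width: 0.0876
shift [-0.2336 -0.0719  0.3401] turn [ 0.0012 -0.0005 -0.0007] mm [-70.1 -21.6 102. ] deg [ 0.07 -0.03 -0.04]
```

```bash
python3 -m inch '0 -0.234 -0.072 0.2 0 0 0;0 -0.234 -0.072 0.2 0 0 0;0 -0.234 -0.072 0.34 0 0 0;0 -0.234 -0.072 0.34 0 0 0;0 -0.234 -0.072 0.34 0 0 0'
python3 - <<'E'
from h import *
from station import arm
f=arm.grab_frame("top");cv2.imwrite("pics/t1.png",cv2.resize(f["img"][150:250,260:400,::-1],None,fx=5,fy=5,interpolation=cv2.INTER_CUBIC))
f=arm.grab_frame("side");cv2.imwrite("pics/s1.png",cv2.resize(f["img"][120:250,240:400,::-1],None,fx=4,fy=4,interpolation=cv2.INTER_CUBIC))
plan((.451,-.027,.033),-98.7)
E
```

```text
t: 2.4
eef_pos: [0.4506, -0.0279, 0.1007]
ee_rot: [3.14, -0.002, -1.724]
force: [0.4, -0.3, 0.1]
width: 0.0876
shift [-1.00e-04  4.10e-03  2.31e-01] turn [-0.0021  0.0006 -0.0012] mm [-0.   1.2 69.3] deg [-0.12  0.03 -0.07]
```

View pics/s1.png

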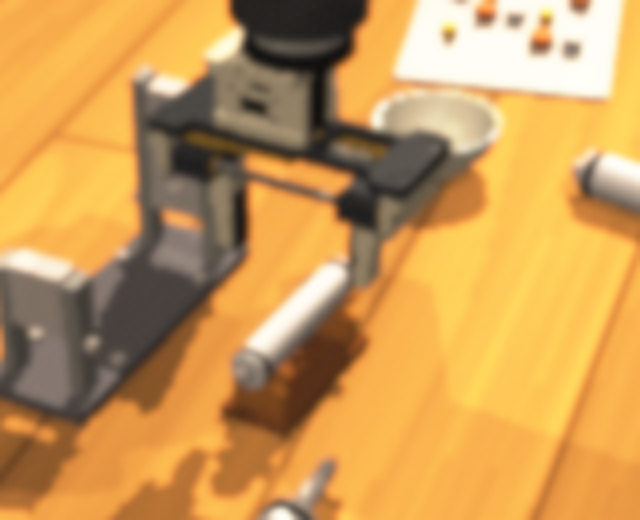

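View pics/t1.png

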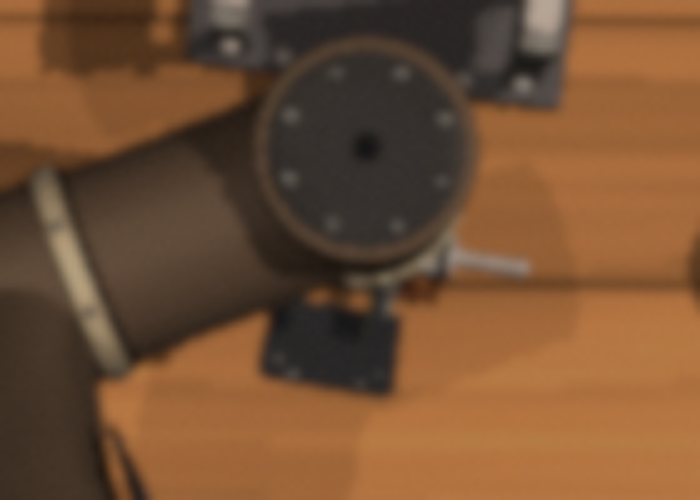

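```bash
python3 -m inch '0 0 0.004 0.15 0 0 0;0 0 0.004 0.23 0 0 0;0 0 0.004 0.23 0 0 0;0 0 0.004 0.23 0 0 0;1 0 0.004 0.23 0 0 0;1 0 0.004 0.23 0 0 0;1 0 0.004 0.23 0 0 0;1 0 0.004 0.23 0 0 0;1 0 0.004 0.23 0 0 0;1 0 0.004 0.23 0 0 0' 40; python3 -c "
from h import *
print(plan((.451,-.027,.033),-98.7))"
```

```text
t: 3.5
eef_pos: [0.4499, -0.0262, 0.0316]
ee_rot: [-3.142, 0.0, -1.722]
force: [0.2, -0.6, -0.2]
width: 0.0455
shift [ 0.0022 -0.0042 -0.0046] turn [-0.      0.      0.0003] mm [ 0.7 -1.3 -1.4] deg [-0.    0.    0.02]
{'t': 3.5, 'q': array([ 3.81600825e-01,  2.27237425e-01, -7.15991512e-01,  2.60738632e-06,
       -6.27533432e-01, -5.33142807e-01]), 'qd': array([ 0.00105728,  0.00319434, -0.00137962,  0.00047758, -0.00032436,
       -0.00064677]), 'joint_efforts': array([-4.96784356e-03, -3.69952869e+01,  1.83244675e+01,  4.37756807e+00,
       -1.07336417e-02,  3.80639119e-05]), 'eef_pos': array([ 0.44985865, -0.02615131,  0.0316288 ]), 'ee_rot': array([-3.14156263e+00,  1.59405395e-05, -1.72233620e+00]), 'force': array([ 0.19250201, -0.60615639, -0.17606225]), 'moment': array([ 0.01196609,  0.0732136 , -0.00676862]), 'width': 0.045521795046056926}
```

```bash
python3 -m inch '1 0 0 0 0 0 0;1 0 0 0 0 0 0;1 0 0 0 0 0 0;1 0 0 0 0 0 0;1 0 0 0 0 0 0;1 0 0 0 0 0 0' 40
```

```text
t: 4.1
eef_pos: [0.4525, -0.0257, 0.0324]
ee_rot: [-3.137, 0.001, -1.721]
force: [6.1, -2.5, 0.7]
width: 0.0272
```

```bash
python3 -m inch '1 0 0 -0.1 0 0 0;1 0 0 -0.2 0 0 0;1 0 0 -0.33 0 0 0;1 0 0 -0.4 0 0 0;1 0 0 -0.4 0 0 0;1 0 0 -0.4 0 0 0' 40
python3 - <<'E'
from h import *
from station import arm
f=arm.grab_frame("side");cv2.imwrite("pics/s2.png",cv2.resize(f["img"][80:240,240:400,::-1],None,fx=4,fy=4,interpolation=cv2.INTER_CUBIC))
c=np.array([.6015,-.051]);yd=np.array([.1265,.992])
m=c+.055*yd;print(m)
print(plan((m[0],m[1],.135),-97.25)["force"])
E
```

```text
t: 4.7
eef_pos: [0.4494, -0.0261, 0.1512]
ee_rot: [3.141, 0.001, -1.723]
force: [-0.2, -0.1, -2.7]
width: 0.0274
[0.6084575 0.00356  ]
shift [-0.1789 -0.5107  0.0508] turn [ 0.0016 -0.0002 -0.0244] mm [ -53.7 -153.2   15.2] deg [ 0.09 -0.01 -1.46]
[-0.57661677  0.88518506 -2.62717852]
```

View pics/s2.png

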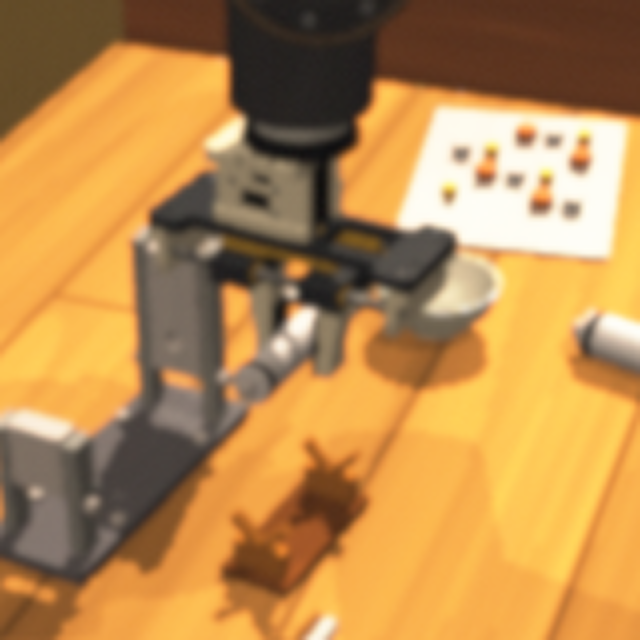

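```bash
python3 -m inch '1 -0.18 -0.1 0 0 0 -0.0244;1 -0.18 -0.2 0.05 0 0 -0.0244;1 -0.18 -0.3 0.05 0 0 -0.0244;1 -0.18 -0.4 0.05 0 0 -0.0244;1 -0.18 -0.51 0.05 0 0 -0.0244;1 -0.18 -0.51 0.05 0 0 -0.0244;1 -0.18 -0.51 0.05 0 0 -0.0244' 40
python3 - <<'E'
from h import *
from station import arm
f=arm.grab_frame("side");cv2.imwrite("pics/s3.png",cv2.resize(f["img"][80:240,220:380,::-1],None,fx=4,fy=4,interpolation=cv2.INTER_CUBIC));np.savez("side3.npz",**f)
f=arm.grab_frame("top");cv2.imwrite("pics/t3.png",cv2.resize(f["img"][100:200,260:400,::-1],None,fx=5,fy=5,interpolation=cv2.INTER_CUBIC));np.savez("top3.npz",**f)
c=np.array([.6015,-.051]);yd=np.array([.1265,.992])
m=c+.055*yd
s=plan((m[0],m[1],.135),-97.25);print(s["force"],s["eef_pos"])
E
```

```text
t: 5.45
eef_pos: [0.6082, 0.0036, 0.1336]
ee_rot: [3.137, -0.002, -1.698]
force: [-0.6, 0.0, -2.5]
width: 0.0268
shift [ 0.0008 -0.0024 -0.    ] turn [ 0.0028 -0.0009  0.0002] mm [ 0.2 -0.7 -0. ] deg [ 0.17 -0.06  0.01]
[-1.11650208 -0.37687438 -2.51294344] [0.60778864 0.00389487 0.13499497]
```

View pics/s3.png

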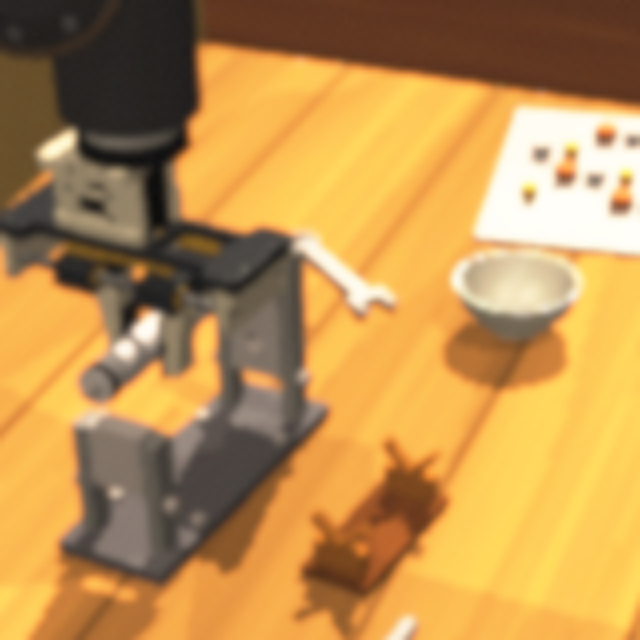

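View pics/t3.png

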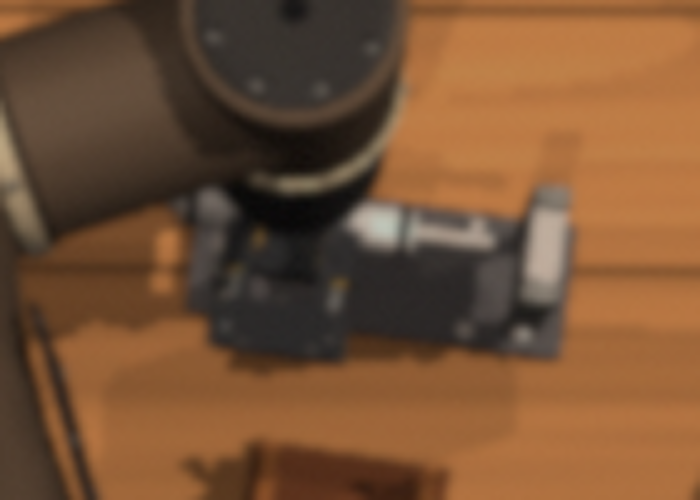

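Run:
```python
from h import *
T=load("top3");a=T["img"][132:168,328:380,::-1]
cv2.imwrite('pics/c7.png',cv2.resize(a,None,fx=15,fy=15,interpolation=cv2.INTER_NEAREST))
S=load("side3");a=S["img"][130:190,225:300,::-1]
cv2.imwrite('pics/c8.png',cv2.resize(a,None,fx=10,fy=10,interpolation=cv2.INTER_NEAREST))
```

```text
(no output)
```

View pics/c7.png

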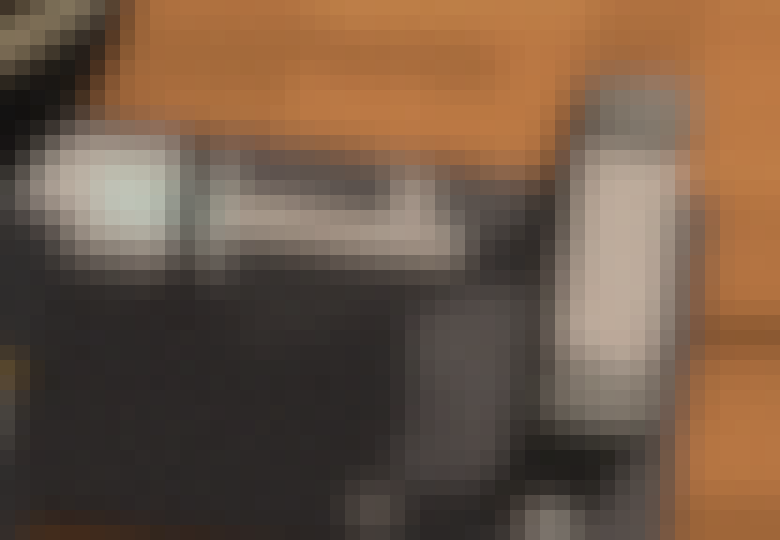

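View pics/c8.png

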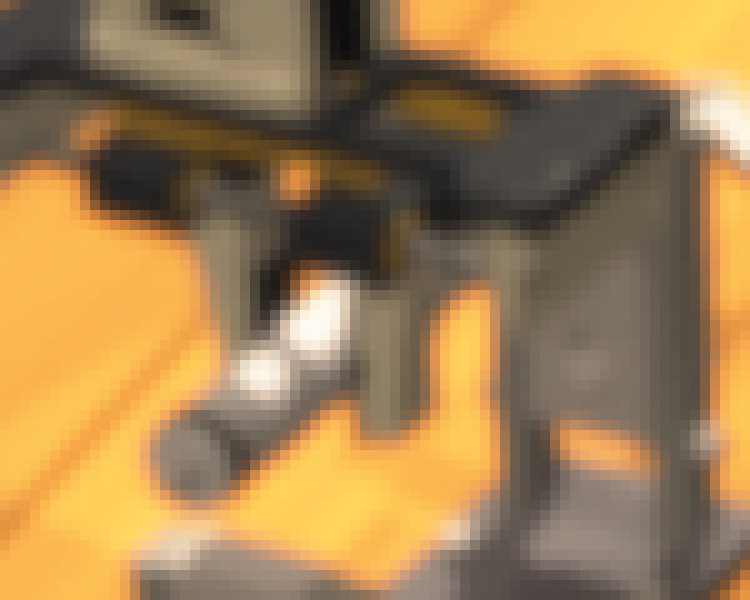

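```bash
python3 -m inch '1 0 -0.006 0.04 0 0 0;1 0.02 -0.006 0.08 0 0 0;1 0.04 -0.006 0.08 0 0 0;1 0.04 -0.006 0.08 0 0 0;1 0.04 -0.006 0.08 0 0 0'
cat > st.py <<'E'
from h import *
from station import arm
c=np.array([.6015,-.051]);yd=np.array([.1265,.992]);xd=np.array([.992,-.1265])
def show():
    s=arm.get_state();d=s["eef_pos"][:2]-c;f=s["force"]
    print("t",round(s["t"],2),"stand y",round(1000*d@yd,1),"x",round(1000*d@xd,1),"axis z",round(1000*s["eef_pos"][2]+19.6,1),"F y",round(f[:2]@yd,1),"x",round(f[:2]@xd,1),"z",round(f[2],1),"M",np.round(s["moment"],2),"w",round(s["width"]*1000,1),"rot",np.round(np.degrees(s["ee_rot"]),2))
if __name__=="__main__":show()
E
python3 st.py
```

```text
t: 6.05
eef_pos: [0.6097, -0.0084, 0.1129]
ee_rot: [-3.141, 0.0, -1.697]
force: [-0.8, 0.6, -1.7]
width: 0.0273
t 6.05 stand y 43.3 x 2.7 axis z 132.5 F y 0.5 x -0.9 z -1.7 M [ 0.02  0.09 -0.02] w 27.3 rot [-179.97    0.    -97.25]
```

```bash
python3 -m inch '1 0.01 0 0 0 0 0;1 0.01 0 0 0 0 0' >/dev/null; python3 st.py; python3 -m inch '1 0.0067 0 0 0 0 0;1 0.0067 0 0 0 0 0'>/dev/null; python3 st.py; python3 -m inch '1 0.0067 0 0 0 0 0;1 0.0067 0 0 0 0 0'>/dev/null; python3 st.py;python3 -m inch '1 0.0067 0 0 0 0 0;1 0.0067 0 0 0 0 0'>/dev/null; python3 st.py;python3 -m inch '1 0.0067 0 0 0 0 0;1 0.0067 0 0 0 0 0'>/dev/null; python3 st.py;python3 -m inch '1 0.0067 0 0 0 0 0;1 0.0067 0 0 0 0 0'>/dev/null; python3 st.py
```

```text
t 6.25 stand y 40.5 x 2.7 axis z 132.6 F y -0.2 x 0.0 z -1.6 M [0.09 0.12 0.01] w 26.7 rot [-1.7996e+02  2.0000e-02 -9.7230e+01]
t 6.45 stand y 38.5 x 2.5 axis z 132.3 F y -0.1 x -0.1 z -1.5 M [ 0.07  0.12 -0.02] w 26.8 rot [-179.99    0.    -97.23]
t 6.65 stand y 36.4 x 2.5 axis z 132.2 F y -0.3 x -0.3 z -1.8 M [ 0.04  0.1  -0.02] w 27.2 rot [180.    -0.   -97.23]
t 6.85 stand y 34.4 x 2.5 axis z 132.1 F y -0.6 x -0.3 z -1.7 M [0.09 0.12 0.02] w 26.8 rot [179.99  -0.   -97.23]
t 7.05 stand y 32.8 x 2.6 axis z 132.2 F y 1.9 x 0.2 z -2.7 M [0.87 0.02 0.01] w 27.0 rot [-1.7998e+02  3.0000e-02 -9.7220e+01]
t 7.25 stand y 30.7 x 2.7 axis z 132.2 F y 2.6 x 0.5 z -1.9 M [0.99 0.07 0.02] w 27.0 rot [-1.7998e+02  2.0000e-02 -9.7220e+01]
```

```bash
python3 -m inch '1 0.017 0 0 0 0 0;1 0.034 0 0 0 0 0;1 0.05 0 0 0 0 0;1 0.067 0 0 0 0 0;1 0.067 0 0 0 0 0' >/dev/null; python3 st.py; python3 -m inch '1 0.0133 0 0 0 0 0;1 0.0133 0 0 0 0 0'>/dev/null; python3 st.py; python3 -m inch '1 0.01 0 0 0 0 0;1 0.01 0 0 0 0 0'>/dev/null; python3 st.py
python3 - <<'E'
from h import *
from station import arm
f=arm.grab_frame("side");cv2.imwrite("pics/s4.png",cv2.resize(f["img"][120:220,225:325,::-1],None,fx=6,fy=6,interpolation=cv2.INTER_CUBIC))
f=arm.grab_frame("top");cv2.imwrite("pics/t4.png",cv2.resize(f["img"][120:180,290:380,::-1],None,fx=8,fy=8,interpolation=cv2.INTER_CUBIC))
E
```

```text
t 7.75 stand y 10.5 x 2.7 axis z 132.2 F y 6.8 x -0.0 z -2.2 M [ 2.41 -0.03 -0.03] w 27.0 rot [-1.7997e+02  5.0000e-02 -9.7250e+01]
t 7.95 stand y 6.8 x 2.7 axis z 132.2 F y 7.7 x 0.7 z -1.8 M [ 2.63 -0.06 -0.05] w 27.3 rot [-1.7997e+02  6.0000e-02 -9.7240e+01]
t 8.15 stand y 4.0 x 2.8 axis z 132.2 F y 7.5 x -0.1 z -2.1 M [ 2.9  -0.08  0.03] w 26.8 rot [-1.7996e+02  7.0000e-02 -9.7230e+01]
```

View pics/s4.png

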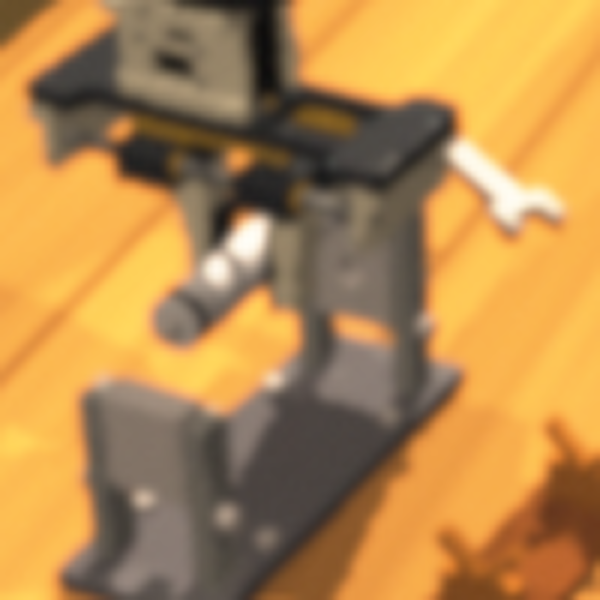

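View pics/t4.png

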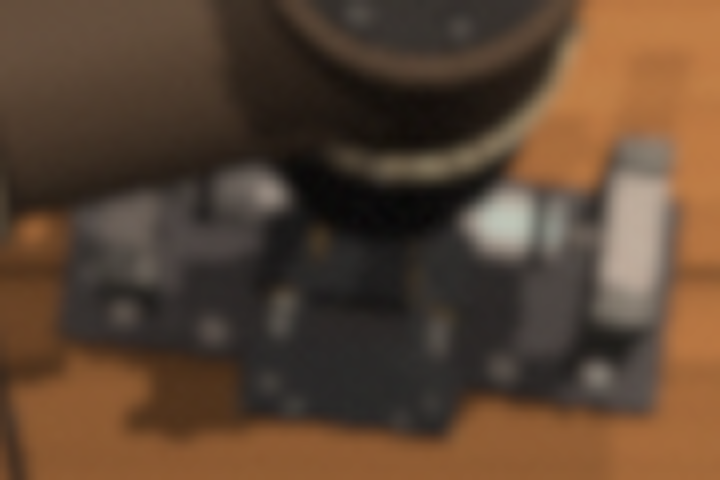

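```bash
python3 -m inch '1 0.003 0 0.02 0 0 0;1 0.003 0 0.05 0 0 0;1 0.003 0 0.05 0 0 0' >/dev/null; python3 st.py; python3 -m inch '1 0 0 0.012 0 0 0;1 0 0 0.012 0 0 0'>/dev/null; python3 st.py; python3 -m inch '1 0 0 0.007 0 0 0;1 0 0 0.007 0 0 0'>/dev/null; python3 st.py;  python3 -m inch '1 0 0 0.007 0 0 0;1 0 0 0.007 0 0 0'>/dev/null; python3 st.py
```

```text
t 8.55 stand y 3.3 x 3.1 axis z 116.8 F y 7.5 x 0.4 z -1.1 M [ 2.71 -0.31 -0.01] w 27.3 rot [-1.7994e+02  5.0000e-02 -9.7200e+01]
t 8.75 stand y 3.4 x 3.3 axis z 113.7 F y 8.2 x 0.6 z -1.0 M [ 2.67 -0.29  0.09] w 26.9 rot [-1.7991e+02  6.0000e-02 -9.7190e+01]
t 8.95 stand y 3.4 x 3.4 axis z 111.8 F y 7.6 x -0.0 z -0.5 M [ 2.73 -0.24 -0.  ] w 27.0 rot [-1.799e+02  6.000e-02 -9.719e+01]
t 9.15 stand y 3.4 x 3.5 axis z 109.8 F y 8.1 x -0.2 z -0.2 M [ 2.69 -0.34  0.01] w 27.1 rot [-1.7988e+02  6.0000e-02 -9.7190e+01]
```

```bash
python3 -m inch '1 0 0 0.01 0 0 0;1 0 0 0.01 0 0 0' >/dev/null; python3 st.py; python3 -m inch '1 0 0 0.01 0 0 0;1 0 0 0.01 0 0 0'>/dev/null; python3 st.py; python3 -m inch '1 0 0 0.01 0 0 0;1 0 0 0.01 0 0 0'>/dev/null; python3 st.py;  python3 -m inch '1 0 0 0.01 0 0 0;1 0 0 0.01 0 0 0'>/dev/null; python3 st.py
```

```text
t 9.35 stand y 3.4 x 3.5 axis z 106.8 F y 7.6 x 0.9 z -0.3 M [ 2.7  -0.39  0.03] w 27.2 rot [-1.7988e+02  6.0000e-02 -9.7190e+01]
t 9.55 stand y 3.4 x 3.6 axis z 103.8 F y 7.7 x -0.5 z -0.5 M [ 2.68 -0.37  0.  ] w 27.4 rot [-1.7988e+02  6.0000e-02 -9.7190e+01]
t 9.75 stand y 3.4 x 3.5 axis z 100.8 F y 7.9 x 0.1 z -0.2 M [ 2.71 -0.34  0.03] w 27.0 rot [-1.7988e+02  6.0000e-02 -9.7190e+01]
t 9.95 stand y 3.4 x 3.6 axis z 97.8 F y 7.8 x 0.8 z -0.4 M [ 2.71 -0.34  0.07] w 27.2 rot [-1.7988e+02  6.0000e-02 -9.7180e+01]
```

```bash
python3 -m inch '1 0 0 0.01 0 0 0;1 0 0 0.01 0 0 0' >/dev/null; python3 st.py; python3 -m inch '1 0 0 0.01 0 0 0;1 0 0 0.01 0 0 0'>/dev/null; python3 st.py; python3 -m inch '1 0 0 0.007 0 0 0;1 0 0 0.007 0 0 0'>/dev/null; python3 st.py;  python3 -m inch '1 0 0 0.007 0 0 0;1 0 0 0.007 0 0 0'>/dev/null; python3 st.py;python3 -m inch '1 0 0 0.007 0 0 0;1 0 0 0.007 0 0 0'>/dev/null; python3 st.py
```

```text
t 10.15 stand y 3.4 x 3.6 axis z 94.8 F y 7.9 x 0.0 z -0.6 M [ 2.69 -0.34  0.  ] w 27.3 rot [-1.7988e+02  6.0000e-02 -9.7190e+01]
t 10.35 stand y 3.4 x 3.6 axis z 91.8 F y 7.4 x 0.1 z -0.5 M [ 2.68 -0.37 -0.  ] w 27.0 rot [-1.7988e+02  6.0000e-02 -9.7180e+01]
t 10.55 stand y 3.4 x 3.6 axis z 89.7 F y 8.4 x 0.5 z -0.1 M [ 2.73 -0.35  0.04] w 27.0 rot [-1.7988e+02  6.0000e-02 -9.7190e+01]
t 10.75 stand y 3.4 x 3.6 axis z 87.6 F y 7.2 x 0.7 z 0.5 M [ 2.68 -0.32  0.01] w 26.7 rot [-1.7988e+02  6.0000e-02 -9.7180e+01]
t 10.95 stand y 3.4 x 3.6 axis z 85.5 F y 7.9 x 0.2 z -0.2 M [ 2.71 -0.31  0.05] w 26.9 rot [-1.7988e+02  6.0000e-02 -9.7180e+01]
```

```bash
for i in 1; do python3 -m inch '1 0 0 0.005 0 0 0;1 0 0 0.005 0 0 0' >/dev/null; python3 st.py; python3 -m inch '1 0 0 0.005 0 0 0;1 0 0 0.005 0 0 0'>/dev/null; python3 st.py; python3 -m inch '1 0 0 0.005 0 0 0;1 0 0 0.005 0 0 0'>/dev/null; python3 st.py;  python3 -m inch '1 0 0 0.005 0 0 0;1 0 0 0.005 0 0 0'>/dev/null; python3 st.py; done
```

```text
t 11.15 stand y 3.4 x 3.7 axis z 84.1 F y 8.2 x 0.3 z -0.4 M [ 2.73 -0.28  0.  ] w 26.8 rot [-1.7987e+02  6.0000e-02 -9.7180e+01]
t 11.35 stand y 3.4 x 3.7 axis z 82.6 F y 7.8 x -0.2 z -0.9 M [ 2.68 -0.34  0.05] w 26.9 rot [-1.7987e+02  6.0000e-02 -9.7180e+01]
t 11.55 stand y 3.4 x 3.7 axis z 81.1 F y 9.0 x 0.2 z -0.2 M [ 2.73 -0.34  0.04] w 27.1 rot [-1.7987e+02  6.0000e-02 -9.7180e+01]
t 11.75 stand y 2.9 x 2.7 axis z 79.0 F y 6.1 x 0.8 z -4.4 M [ 2.17 -0.17 -0.01] w 26.9 rot [-1.7998e+02  3.0000e-02 -9.7220e+01]
```

```bash
python3 -m inch '1 0 0 0 0 0 0' >/dev/null; python3 st.py; python3 -m inch '1 0 0 0.005 0 0 0;1 0 0 0.005 0 0 0'>/dev/null; python3 st.py; python3 -m inch '1 0 0 0.005 0 0 0;1 0 0 0.005 0 0 0'>/dev/null; python3 st.py
```

```text
t 11.85 stand y 2.8 x 2.5 axis z 78.7 F y 5.3 x 0.2 z -5.9 M [ 2.31 -0.19  0.02] w 26.7 rot [ 1.7999e+02  3.0000e-02 -9.7230e+01]
t 12.05 stand y 2.7 x 2.5 axis z 77.2 F y 6.0 x -0.7 z -3.5 M [ 2.23 -0.04 -0.06] w 27.2 rot [ 1.7999e+02  2.0000e-02 -9.7230e+01]
t 12.25 stand y 2.7 x 2.6 axis z 75.8 F y 5.8 x -0.4 z -2.7 M [ 2.08 -0.02  0.02] w 27.2 rot [ 1.800e+02  2.000e-02 -9.723e+01]
```

```bash
python3 -m inch '1 0 0 0.005 0 0 0;1 0 0 0.005 0 0 0'>/dev/null; python3 st.py; python3 -m inch '1 0 0 0.005 0 0 0;1 0 0 0.005 0 0 0'>/dev/null; python3 st.py; python3 -m inch '1 0 0 0.005 0 0 0;1 0 0 0.005 0 0 0'>/dev/null; python3 st.py
```

```text
t 12.45 stand y 2.7 x 2.7 axis z 74.5 F y 6.2 x -0.7 z -2.1 M [ 2.05  0.08 -0.09] w 26.9 rot [-1.7999e+02  1.0000e-02 -9.7220e+01]
t 12.65 stand y 2.7 x 2.7 axis z 73.1 F y 5.2 x -0.6 z -0.4 M [ 2.01  0.12 -0.1 ] w 26.6 rot [-1.7998e+02  1.0000e-02 -9.7220e+01]
t 12.85 stand y 2.8 x 3.1 axis z 71.8 F y 4.9 x -0.3 z -1.1 M [ 1.91 -0.07 -0.05] w 27.2 rot [-1.7994e+02  2.0000e-02 -9.7200e+01]
```

Run:
```python
from h import *
from station import arm
f=arm.grab_frame("side");cv2.imwrite("pics/s5.png",cv2.resize(f["img"][140:220,225:325,::-1],None,fx=8,fy=8,interpolation=cv2.INTER_CUBIC));np.savez("side5.npz",**f)
f=arm.grab_frame("top");cv2.imwrite("pics/t5.png",cv2.resize(f["img"][120:180,290:380,::-1],None,fx=8,fy=8,interpolation=cv2.INTER_CUBIC))
```

```text
(no output)
```

View pics/s5.png

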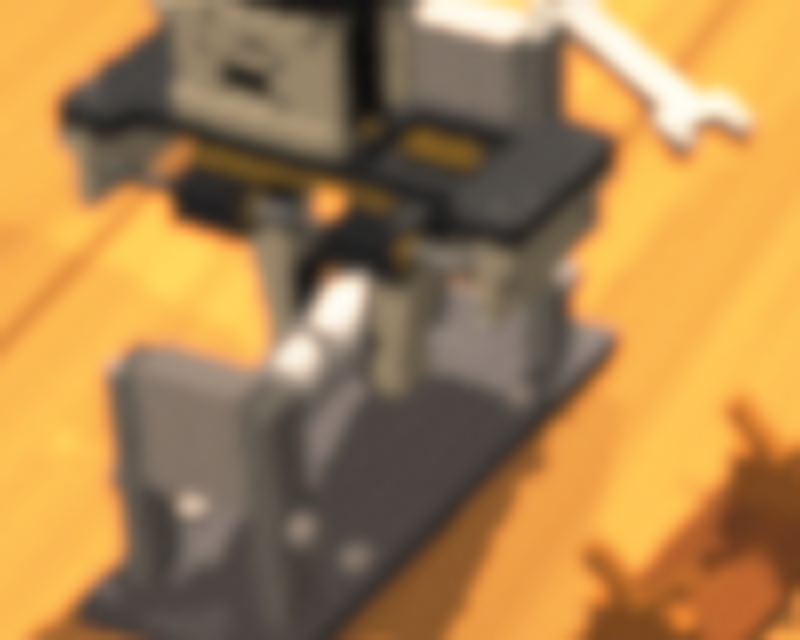

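View pics/t5.png

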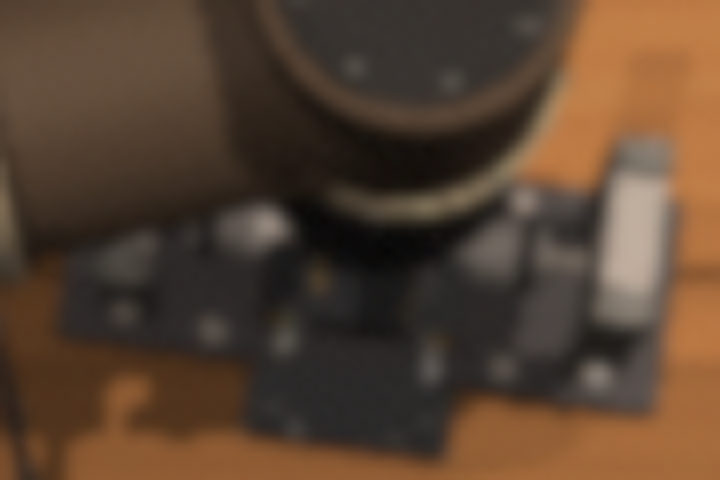

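```bash
python3 -m inch '1 -0.001 0 -0.009 0 -0.013 0;1 -0.002 0 -0.017 0 -0.026 0;1 -0.003 0 -0.025 0 -0.038 0;1 -0.003 0 -0.025 0 -0.038 0'>/dev/null; python3 st.py; python3 -m inch '1 0 0 0 0 0 0;1 0 0 0 0 0 0'>/dev/null; python3 st.py
```

```text
t 13.35 stand y 3.5 x 3.1 axis z 79.5 F y 5.5 x 0.8 z -2.8 M [ 1.99 -0.25  0.02] w 27.1 rot [-179.94    2.34  -97.25]
t 13.55 stand y 3.6 x 2.9 axis z 79.1 F y 5.5 x 0.3 z -1.5 M [ 1.99 -0.29  0.04] w 27.1 rot [-179.96    2.3   -97.22]
```

```bash
python3 -m inch '1 -0.005 0 0 0 0 0;1 -0.005 0 0 0 0 0'>/dev/null; python3 st.py; python3 -m inch '1 -0.003 0 0 0 0 0;1 -0.003 0 0 0 0 0'>/dev/null; python3 st.py;python3 -m inch '1 -0.003 0 0 0 0 0;1 -0.003 0 0 0 0 0'>/dev/null; python3 st.py;python3 -m inch '1 -0.003 0 0 0 0 0;1 -0.003 0 0 0 0 0'>/dev/null; python3 st.py
```

```text
t 13.75 stand y 5.2 x 2.9 axis z 79.2 F y 5.3 x 0.2 z -3.0 M [ 1.82 -0.33 -0.  ] w 26.7 rot [-179.97    2.29  -97.21]
t 13.95 stand y 6.1 x 2.8 axis z 79.2 F y 5.3 x 0.3 z -3.0 M [ 1.81 -0.32  0.1 ] w 27.2 rot [-179.97    2.29  -97.21]
t 14.15 stand y 6.9 x 2.8 axis z 79.2 F y 4.1 x 0.3 z -2.6 M [ 1.66 -0.35  0.04] w 27.4 rot [-179.98    2.28  -97.22]
t 14.35 stand y 7.8 x 2.7 axis z 79.3 F y 5.4 x 0.5 z -2.6 M [ 1.63 -0.41  0.11] w 27.1 rot [-179.99    2.28  -97.21]
```

```bash
python3 -m inch '1 -0.003 0 0 0 0 0;1 -0.003 0 0 0 0 0'>/dev/null; python3 st.py; python3 -m inch '1 -0.003 0 0 0 0 0;1 -0.003 0 0 0 0 0'>/dev/null; python3 st.py;python3 -m inch '1 -0.003 0 0 0 0 0;1 -0.003 0 0 0 0 0'>/dev/null; python3 st.py
```

```text
t 14.55 stand y 8.0 x 2.6 axis z 79.3 F y 0.2 x 1.6 z -2.7 M [-0.16 -0.39 -0.05] w 27.0 rot [179.99   2.23 -97.23]
t 14.75 stand y 8.1 x 2.4 axis z 79.4 F y -5.5 x 2.4 z -1.4 M [-1.91 -0.37 -0.03] w 26.8 rot [179.97   2.19 -97.24]
t 14.95 stand y 8.2 x 2.3 axis z 79.5 F y -8.9 x 3.6 z -2.0 M [-3.33 -0.38 -0.15] w 27.2 rot [179.95   2.14 -97.25]
```

```bash
python3 -m inch '1 0.004 0 0 0 0 0;1 0.004 -0.003 0 0 0 0;1 0.004 -0.003 0 0 0 0'>/dev/null; python3 st.py; python3 -m inch '1 0 -0.003 0 0 0 0;1 0 -0.003 0 0 0 0'>/dev/null; python3 st.py;python3 -m inch '1 0 -0.003 0 0 0 0;1 0 -0.003 0 0 0 0'>/dev/null; python3 st.py
```

```text
t 15.25 stand y 8.1 x 2.6 axis z 79.2 F y -6.1 x -1.8 z 0.5 M [-2.13  0.83  0.04] w 27.0 rot [179.89   2.21 -97.24]
t 15.45 stand y 8.1 x 3.1 axis z 78.9 F y -6.6 x -1.2 z -2.0 M [-2.12  1.01  0.09] w 27.1 rot [179.84   2.2  -97.24]
t 15.65 stand y 8.1 x 3.7 axis z 78.7 F y -5.3 x -1.6 z -1.0 M [-1.99  1.17  0.15] w 27.0 rot [179.81   2.19 -97.24]
```

```bash
python3 -m inch '1 0 0 -0.002 0 -0.005 0;1 0 0 -0.002 0 -0.005 0'>/dev/null; python3 st.py; python3 -m inch '1 0 0 -0.002 0 -0.005 0;1 0 0 -0.002 0 -0.005 0'>/dev/null; python3 st.py;python3 -m inch '1 0 0 -0.002 0 -0.005 0;1 0 0 -0.002 0 -0.005 0'>/dev/null; python3 st.py;python3 -m inch '1 0 0 -0.002 0 -0.005 0;1 0 0 -0.002 0 -0.005 0'>/dev/null; python3 st.py
```

```text
t 15.85 stand y 8.2 x 3.7 axis z 79.0 F y -4.7 x -1.5 z -3.8 M [-1.88  0.84  0.08] w 26.8 rot [179.81   2.52 -97.26]
t 16.05 stand y 8.3 x 3.7 axis z 79.5 F y -4.7 x -1.7 z -4.5 M [-1.88  0.78  0.04] w 27.0 rot [179.81   2.84 -97.26]
t 16.25 stand y 8.4 x 3.8 axis z 80.2 F y -5.1 x -2.6 z -5.4 M [-1.78  0.95  0.01] w 26.7 rot [179.83   3.15 -97.26]
t 16.45 stand y 8.6 x 4.0 axis z 81.0 F y -4.1 x -2.3 z -5.6 M [-1.69  1.15  0.01] w 26.8 rot [179.86   3.48 -97.26]
```

```bash
python3 -m inch '1 0.01 0 0 0 0 0;1 0.012 0 0.006 0 0.015 0;1 0.012 0 0.006 0 0.015 0'>/dev/null; python3 st.py; python3 -m inch '1 0 -0.005 0 0 0 0;1 0 -0.005 0 0 0 0'>/dev/null; python3 st.py;python3 -m inch '1 0 -0.005 0 0 0 0;1 0 -0.005 0 0 0 0'>/dev/null; python3 st.py
```

```text
t 16.75 stand y 6.9 x 5.2 axis z 79.5 F y 5.5 x -2.5 z -3.4 M [ 1.87  1.04 -0.27] w 26.7 rot [-179.99    2.64  -97.23]
t 16.95 stand y 6.9 x 5.9 axis z 79.3 F y 5.4 x -4.6 z -3.5 M [ 1.96  1.59 -0.34] w 27.0 rot [179.93   2.66 -97.26]
t 17.15 stand y 6.8 x 6.7 axis z 79.0 F y 5.6 x -7.2 z -3.0 M [ 2.07  2.16 -0.57] w 27.1 rot [179.84   2.66 -97.3 ]
```

```bash
python3 -m inch '1 0 0.01 0 0 0 0;1 0 0.01 0 0 0 0'>/dev/null; python3 st.py; python3 -m inch '1 0 0.005 0 0 0 0;1 0 0.005 0 0 0 0'>/dev/null; python3 st.py;python3 -m inch '1 0 0.005 0 0 0 0;1 0 0.005 0 0 0 0'>/dev/null; python3 st.py;python3 -m inch '1 0 0.005 0 0 0 0;1 0 0.005 0 0 0 0'>/dev/null; python3 st.py
```

```text
t 17.35 stand y 7.1 x 5.3 axis z 79.7 F y 5.2 x -2.7 z -3.8 M [ 1.86  0.87 -0.25] w 27.2 rot [-179.95    2.67  -97.21]
t 17.55 stand y 7.3 x 4.7 axis z 80.1 F y 5.8 x -1.2 z -1.8 M [ 1.81  0.29 -0.02] w 26.9 rot [-179.86    2.68  -97.18]
t 17.75 stand y 7.3 x 3.7 axis z 80.3 F y 5.0 x -0.7 z -3.9 M [ 1.67  0.05 -0.06] w 27.0 rot [-179.82    2.68  -97.17]
t 17.95 stand y 7.3 x 2.3 axis z 80.4 F y 5.3 x 0.6 z -1.8 M [ 1.72 -0.14 -0.02] w 27.4 rot [-179.8     2.68  -97.16]
```

```bash
python3 -m inch '1 0 0.005 0 0 0 0;1 0 0.005 0 0 0 0'>/dev/null; python3 st.py; python3 -m inch '1 0 0.005 0 0 0 0;1 0 0.005 0 0 0 0'>/dev/null; python3 st.py;python3 -m inch '1 0 0.005 0 0 0 0;1 0 0.005 0 0 0 0'>/dev/null; python3 st.py
```

```text
t 18.15 stand y 7.3 x 1.0 axis z 80.5 F y 5.1 x 0.6 z -3.3 M [ 1.65 -0.28  0.04] w 26.9 rot [-179.77    2.68  -97.15]
t 18.35 stand y 7.4 x -0.0 axis z 80.7 F y 5.3 x 1.4 z -3.3 M [ 1.68 -0.66  0.12] w 27.2 rot [-179.73    2.69  -97.13]
t 18.55 stand y 7.6 x -0.8 axis z 80.9 F y 5.6 x 2.9 z -2.9 M [ 1.58 -1.22  0.28] w 27.0 rot [-179.65    2.7   -97.1 ]
```

Run:
```python
from st import *
for n in("top0","side0"):
    f=load(n);P=cloud(f);d=P[...,:2]-c;ys=d@yd;xs=d@xd;Z=P[...,2]
    for nm,lo,hi in(("low",.083,.108),("tall",-.108,-.083)):
        print(n,nm)
        for a in np.arange(-.034,.04,.006):
            k=(ys>lo)&(ys<hi)&(abs(xs-a)<.003)&(Z>(.085 if nm=="low" else .13))&(Z<.2)
            if k.sum()>3: print("  x'",round(a*1000),k.sum(),np.round(1000*np.percentile(Z[k],[25,50,75,90]),1))
b=load("top0")["img"][128:168,292:320,::-1]
cv2.imwrite('pics/c9.png',cv2.resize(b,None,fx=16,fy=14,interpolation=cv2.INTER_NEAREST))
b=load("side0")["img"][176:206,232:270,::-1]
cv2.imwrite('pics/c10.png',cv2.resize(b,None,fx=18,fy=18,interpolation=cv2.INTER_NEAREST))
```

```text
top0 low
  x' -34 14 [ 95.3 104.1 105.5 106.8]
  x' -28 15 [104.1 104.4 105.5 106.2]
  x' -22 14 [102.1 103.6 107.1 108.5]
  x' -16 14 [106.3 108.1 108.6 109.7]
  x' -10 12 [105.9 108.1 110.  110.6]
  x' -4 10 [106.6 107.3 109.7 110.8]
  x' 2 16 [106.  107.  109.1 110.7]
  x' 8 11 [105.7 107.2 109.8 110.4]
  x' 14 13 [106.5 107.7 109.2 110.4]
  x' 20 12 [104.3 107.4 109.4 109.6]
  x' 26 13 [102.6 103.2 106.3 109. ]
  x' 32 13 [104.  105.  105.6 106.7]
top0 tall
  x' -34 18 [142.  151.5 159.3 160.7]
  x' -28 14 [159.  159.4 160.1 162.1]
  x' -22 11 [157.5 160.2 161.  162.3]
  x' -16 12 [151.7 154.5 156.9 157.7]
  x' -10 17 [153.1 156.3 158.3 159.8]
  x' -4 14 [152.8 155.  157.5 158.9]
  x' 2 11 [152.  154.6 157.5 158.1]
  x' 8 14 [153.7 155.6 156.2 157.1]
  x' 14 16 [154.5 156.  156.5 158.5]
  x' 20 12 [153.1 154.4 157.4 158.2]
  x' 26 17 [155.7 159.7 160.9 161.7]
  x' 32 14 [159.4 161.  162.5 164.1]
side0 low
  x' -34 26 [ 89.7  94.7 100.2 102.5]
  x' -28 14 [100.6 102.5 103.2 103.9]
  x' -22 16 [100.  102.9 104.1 106.2]
  x' -16 19 [ 94.  104.  105.5 107.1]
  x' -10 19 [ 96.8 104.2 105.7 107.4]
  x' -4 15 [103.9 105.5 106.4 107.4]
  x' 2 14 [ 99.8 104.6 106.8 108. ]
  x' 8 12 [102.1 104.7 105.9 108.7]
  x' 14 14 [ 94.9 105.4 106.8 107.9]
  x' 20 13 [102.8 105.2 105.7 106.7]
  x' 26 9 [ 92.9 101.2 101.9 103.2]
  x' 32 14 [ 99.8 102.3 102.9 104.1]
side0 tall
  x' -34 26 [141.4 147.5 153.6 157.1]
  x' -28 11 [151.1 156.3 158.7 159.4]
  x' -22 10 [136.4 144.4 156.1 158.5]
  x' -16 11 [141.5 152.2 154.3 155.3]
  x' -10 9 [147.2 152.1 154.8 155.2]
  x' -4 7 [145.9 152.5 154.6 155.1]
  x' 2 10 [151.2 152.9 154.7 156.1]
  x' 8 10 [136.1 152.9 154.4 155.1]
  x' 14 10 [140.8 152.4 154.  154.6]
  x' 20 9 [151.8 152.7 155.1 158.1]
  x' 26 14 [152.4 155.  157.9 159.8]
  x' 32 7 [155.5 158.5 158.8 159. ]
```

View pics/c9.png

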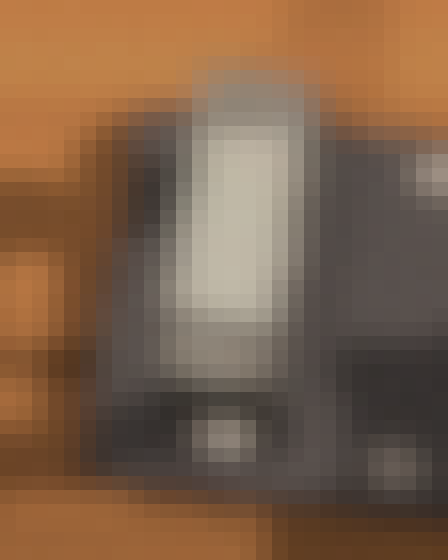

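View pics/c10.png

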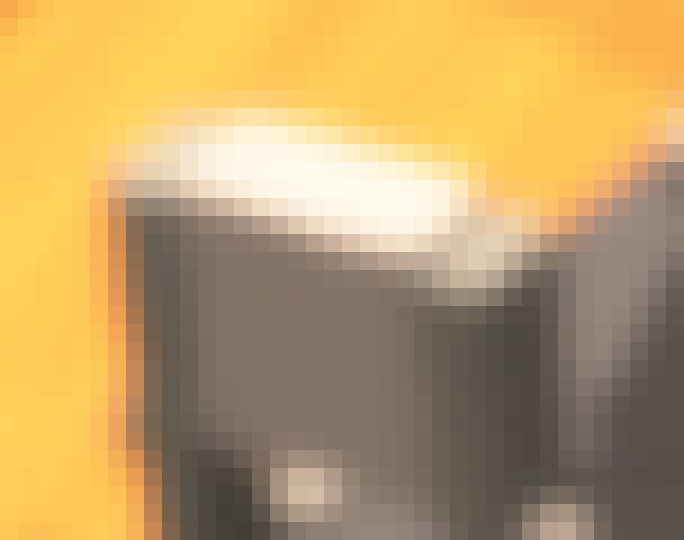

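```bash
python3 -m inch '1 0.003 -0.01 0 0 0 0;1 0.003 -0.011 -0.004 0 -0.015 0;1 0.003 -0.011 -0.004 0 -0.015 0'>/dev/null; python3 st.py; python3 -m inch '1 0 0 0 0 0 0'>/dev/null; python3 st.py
```

```text
t 18.85 stand y 6.1 x 1.3 axis z 81.7 F y 5.2 x 0.8 z -1.7 M [ 1.7  -0.29  0.05] w 27.0 rot [-179.79    3.59  -97.18]
t 18.95 stand y 5.9 x 1.2 axis z 81.6 F y 5.9 x 2.5 z -2.4 M [ 1.62 -0.47  0.07] w 27.0 rot [-179.81    3.55  -97.18]
```

```bash
python3 -m inch '1 0 -0.004 0 0 0 0;1 -0.003 -0.004 0 0 0 0;1 -0.006 -0.004 0 0 0 0'>/dev/null; python3 st.py; python3 -m inch '1 -0.003 0 0 0 0 0;1 -0.003 0 0 0 0 0'>/dev/null; python3 st.py;python3 -m inch '1 -0.003 0 0 0 0 0;1 -0.003 0 0 0 0 0'>/dev/null; python3 st.py;python3 -m inch '1 -0.003 0 0 0 0 0;1 -0.003 0 0 0 0 0'>/dev/null; python3 st.py
```

```text
t 19.25 stand y 7.5 x 1.6 axis z 81.4 F y 5.0 x 0.7 z -2.3 M [ 1.52 -0.05 -0.05] w 27.1 rot [-179.89    3.53  -97.2 ]
t 19.45 stand y 8.0 x 1.4 axis z 81.4 F y 4.6 x 0.8 z -2.2 M [ 1.54 -0.2   0.05] w 26.7 rot [-179.92    3.5   -97.19]
t 19.65 stand y 8.3 x 1.2 axis z 81.3 F y 3.6 x 1.8 z -2.9 M [ 1.03 -0.45  0.07] w 27.0 rot [-179.95    3.48  -97.21]
t 19.85 stand y 8.5 x 1.2 axis z 81.3 F y -0.4 x 2.2 z -1.7 M [-0.7  -0.84 -0.  ] w 27.1 rot [-179.97    3.44  -97.22]
```

```bash
python3 -m inch '1 0 -0.004 0 0 0 0;1 0 -0.004 0 0 0 0'>/dev/null; python3 st.py; python3 -m inch '1 0 0 -0.002 0 -0.004 0;1 0 0 -0.002 0 -0.004 0'>/dev/null; python3 st.py;python3 -m inch '1 0 0 -0.002 0 -0.004 0;1 0 0 -0.002 0 -0.004 0'>/dev/null; python3 st.py;python3 -m inch '1 0 0 -0.002 0 -0.004 0;1 0 0 -0.002 0 -0.004 0'>/dev/null; python3 st.py
```

```text
t 20.05 stand y 8.5 x 1.4 axis z 81.0 F y -1.9 x -0.1 z -0.8 M [-0.89  0.3   0.02] w 27.5 rot [179.92   3.44 -97.25]
t 20.25 stand y 8.7 x 1.3 axis z 81.3 F y -1.8 x 0.5 z -3.9 M [-1.07  0.32  0.04] w 27.1 rot [179.92   3.71 -97.25]
t 20.45 stand y 8.9 x 1.4 axis z 82.0 F y -1.3 x -1.5 z -4.0 M [-0.76  0.66  0.06] w 27.0 rot [179.94   3.97 -97.24]
t 20.65 stand y 9.9 x 2.3 axis z 83.2 F y 4.3 x -1.0 z -2.3 M [ 1.36  0.36 -0.03] w 27.0 rot [-179.95    4.28  -97.24]
```

```bash
python3 -m inch '1 -0.005 0 0 0 0 0;1 -0.005 0 0 0 0 0'>/dev/null; python3 st.py; python3 -m inch '1 -0.005 0 0 0 0 0;1 -0.005 0 0 0 0 0'>/dev/null; python3 st.py;python3 -m inch '1 -0.005 0 0 0 0 0;1 -0.005 0 0 0 0 0'>/dev/null; python3 st.py
```

```text
t 20.85 stand y 11.4 x 2.4 axis z 83.4 F y 4.2 x -1.0 z -1.7 M [ 1.45  0.26 -0.08] w 27.2 rot [-179.94    4.25  -97.19]
t 21.05 stand y 12.5 x 2.3 axis z 83.4 F y 3.8 x 0.4 z -1.3 M [ 1.48  0.18 -0.04] w 27.0 rot [-179.95    4.22  -97.2 ]
t 21.25 stand y 13.7 x 2.2 axis z 83.4 F y 3.2 x -1.1 z 0.1 M [ 1.37  0.06 -0.01] w 26.8 rot [-179.97    4.21  -97.21]
```

```bash
python3 -m inch '1 -0.005 0 0 0 0 0;1 -0.005 0 0 0 0 0'>/dev/null; python3 st.py; python3 -m inch '1 -0.004 0 0 0 0 0;1 -0.004 0 0 0 0 0'>/dev/null; python3 st.py;python3 -m inch '1 -0.003 0 0 0 0 0;1 -0.003 0 0 0 0 0'>/dev/null; python3 st.py
```

```text
t 21.45 stand y 15.1 x 2.2 axis z 83.5 F y 4.0 x -0.6 z -0.7 M [ 1.25 -0.09 -0.05] w 27.0 rot [-179.97    4.2   -97.21]
t 21.65 stand y 16.3 x 2.1 axis z 83.5 F y 3.6 x 0.4 z -0.9 M [ 1.13 -0.18 -0.02] w 26.9 rot [-179.99    4.2   -97.22]
t 21.85 stand y 17.1 x 2.0 axis z 83.5 F y 3.5 x 0.4 z -1.8 M [ 1.05 -0.17  0.03] w 26.6 rot [-180.      4.2   -97.22]
```

```bash
python3 -m inch '1 -0.003 0 0 0 0 0;1 -0.003 0 0 0 0 0'>/dev/null; python3 st.py; python3 -m inch '1 -0.003 0 0 0 0 0;1 -0.003 0 0 0 0 0'>/dev/null; python3 st.py
```

```text
t 22.05 stand y 17.4 x 2.0 axis z 83.5 F y -1.6 x 1.5 z -2.2 M [-0.71 -0.3  -0.02] w 27.0 rot [179.99   4.15 -97.22]
t 22.25 stand y 17.5 x 1.9 axis z 83.6 F y -6.3 x 2.7 z -1.3 M [-2.42 -0.41 -0.14] w 26.9 rot [179.97   4.1  -97.23]
```

```bash
python3 -m inch '1 0.004 -0.002 0 0 0 0;1 0.004 -0.002 0 0 0 0;1 0.004 -0.002 0 0 0 0' 20 >/dev/null; python3 st.py
python3 - <<'E'
from h import *
from station import arm
f=arm.grab_frame("side");cv2.imwrite("pics/s6.png",cv2.resize(f["img"][140:220,225:325,::-1],None,fx=8,fy=8,interpolation=cv2.INTER_CUBIC))
f=arm.grab_frame("top");cv2.imwrite("pics/t6.png",cv2.resize(f["img"][120:180,290:380,::-1],None,fx=8,fy=8,interpolation=cv2.INTER_CUBIC))
E
```

```text
t 22.55 stand y 17.4 x 2.1 axis z 83.4 F y -2.3 x 0.2 z -1.3 M [-0.81  0.43  0.02] w 27.6 rot [179.95   4.18 -97.23]
```

View pics/s6.png

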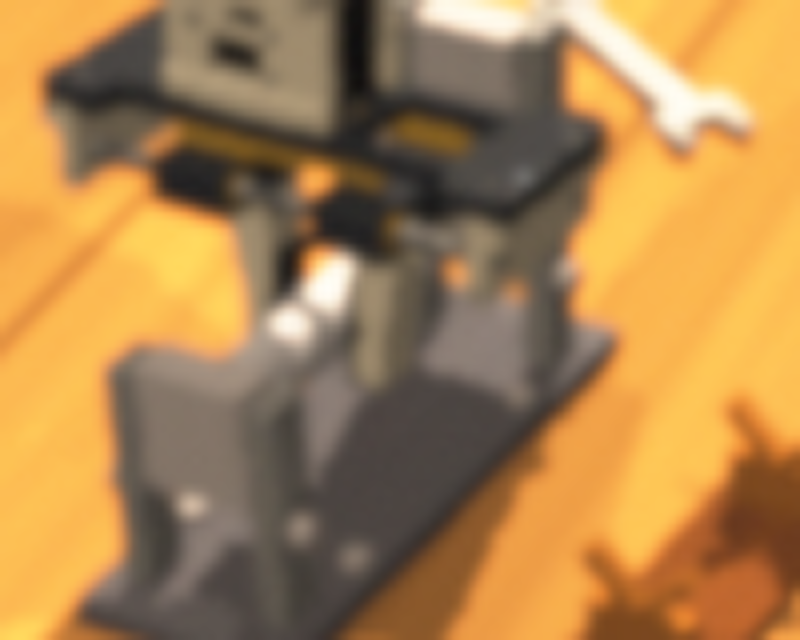

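View pics/t6.png

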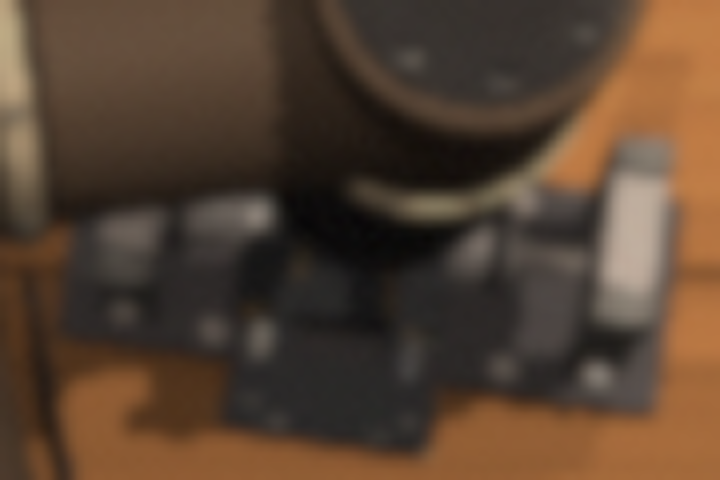

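```bash
python3 -m inch '0.85 0 0 0 0 0 0;0.7 0 0 0 0 0 0;0.5 0 0 0 0 0 0;0.3 0 0 0 0 0 0;0 0 0 0 0 0 0;0 0 0 0 0 0 0;0 0 0 0 0 0 0;0 0 0 0 0 0 0' 20; python3 st.py
python3 - <<'E'
from h import *
from station import arm
f=arm.grab_frame("side");cv2.imwrite("pics/s7.png",cv2.resize(f["img"][140:220,225:325,::-1],None,fx=8,fy=8,interpolation=cv2.INTER_CUBIC))
E
```

```text
t: 23.45
eef_pos: [0.6063, -0.0337, 0.064]
ee_rot: [-3.141, 0.073, -1.697]
force: [0.3, -0.3, -0.4]
width: 0.0697
t 23.45 stand y 17.8 x 2.6 axis z 83.6 F y -0.3 x 0.3 z -0.4 M [-0.21  0.12 -0.01] w 69.7 rot [-179.99    4.21  -97.22]
```

View pics/s7.png

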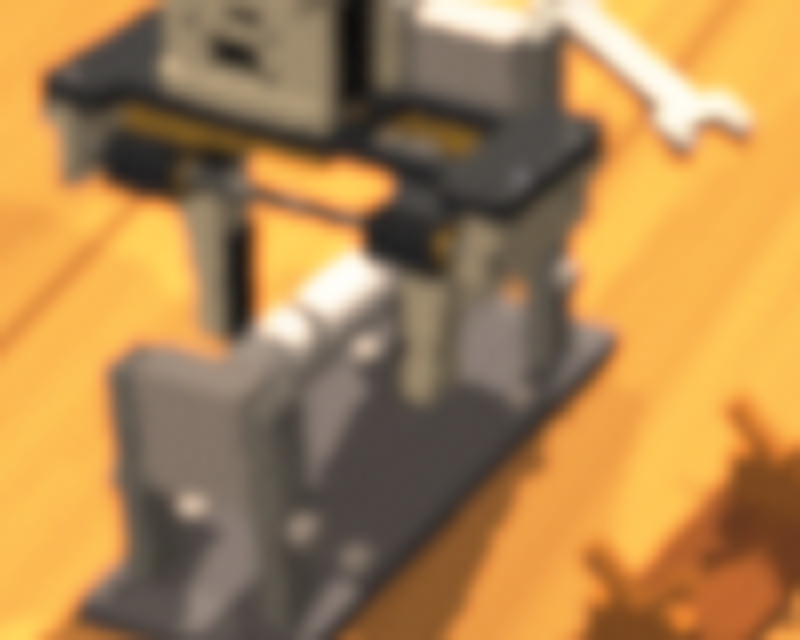

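Released and it stays seated. Raise the gripper straight up and check.

```bash
python3 -m inch '0 0 0 0 0 0 0;0 0 0 0 0 0 0;0 0 0 -0.07 0 0 0;0 0 0 -0.15 0 0 0;0 0 0 -0.3 0 0 0;0 0 0 -0.45 0 0 0;0 0 0 -0.5 0 0 0;0 0 0 -0.5 0 0 0'; python3 -m inch '0 0 0.5 -0.1 0 0 0;0 0 0.5 -0.1 0 0 0;0 0 0.5 -0.1 0 0 0;0 0 0.5 -0.1 0 0 0;0 0 0.5 -0.1 0 0 0;0 0 0.5 -0.1 0 0 0'
python3 - <<'E'
from h import *
from station import arm
f=arm.grab_frame("side");cv2.imwrite("pics/s8.png",cv2.resize(f["img"][130:230,225:325,::-1],None,fx=6,fy=6,interpolation=cv2.INTER_CUBIC));cv2.imwrite("pics/s8f.png",f["img"][:,:,::-1])
f=arm.grab_frame("top");cv2.imwrite("pics/t8.png",cv2.resize(f["img"][120:180,290:380,::-1],None,fx=8,fy=8,interpolation=cv2.INTER_CUBIC))
E
```

```text
t: 24.3
eef_pos: [0.6065, -0.0448, 0.2172]
ee_rot: [-3.136, 0.075, -1.696]
force: [0.2, 0.6, 0.3]
width: 0.0877
t: 24.9
eef_pos: [0.4561, -0.0279, 0.243]
ee_rot: [3.141, 0.073, -1.697]
force: [-0.0, 0.8, 1.0]
width: 0.0875
```

View pics/s8.png

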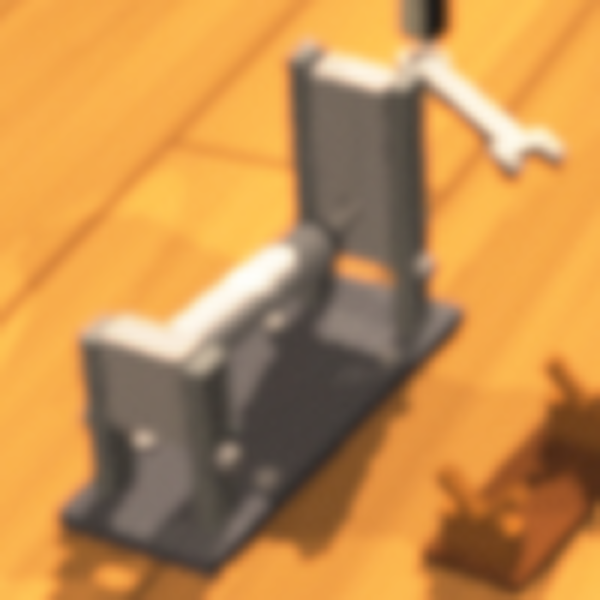

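View pics/t8.png

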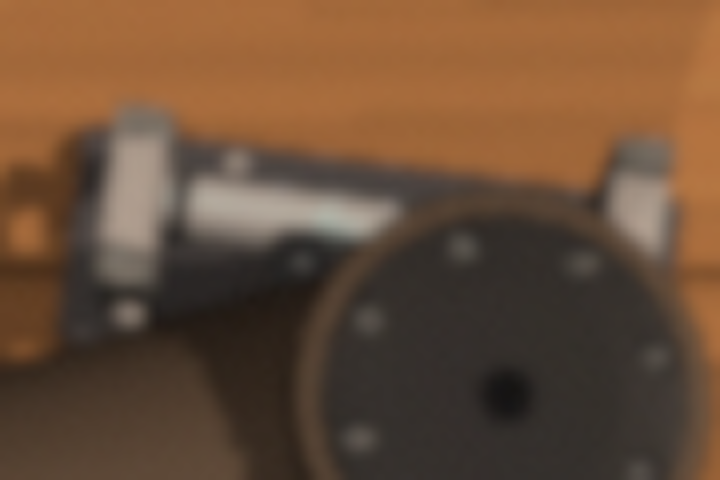

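View pics/s8f.png

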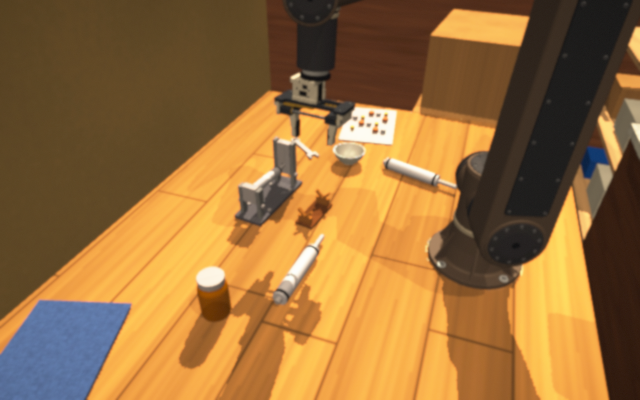

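```bash
python3 -c "
from station import arm
print(arm.job_done())"
```

```text
the job is handed in; nothing more can be done
None
```

I fitted the smallest roller, the one on the wooden rests at top-view pixel (335,199), into the steel feed stand and let go. I handed the job in at about 25 s. The two larger rollers at (255,214) and (428,265) were not touched.

**What I did:** I pressed the plunger on the tall block's face and slid it down until it popped into its cup at about 75 mm. I then searched with the stub. It entered its cup with its axis at about 88–89 mm, and I moved it on until the tube's end touched the low block.

**Checks that agreed:**
- The stub travelled 9 mm past the point where it met the block's face, which is the full depth of a home fit.
- The highest contact force against the stand that I read was about 14 N, with the 3–5 N spring force included. I read the force after each step, so brief peaks between readings are not covered.
- After the gripper backed away, the pictures show the roller sitting between the two blocks, with the plunger in the tall block. The side picture shows the jar, bowl and wrench where they were.

**Checks that disagreed or were less certain:**
- My first camera estimates of the cup heights were 2–5 mm off. The first two tries with the stub met the block's face at up to about 14 N before I corrected the height.
- The arm hid the plunger end in the last top view, so that end was confirmed only from the side camera and by feel.

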